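# Close the wax pot with its keyed lid

## Robot

A 7-joint arm with a two-finger parallel gripper is mounted at the origin on the work surface. World frame = base frame: x ahead of the robot, y to its left, z up, the work surface at z = 0. Lengths are in mm, angles in rad, forces in N, time in s.
With the tool pointing down it reaches from about 350 to 900 mm from the base axis. Payload 19.9 kg.
Tool frame: the origin (TCP) lies midway between the tips of the shut fingers; the grasp point (between the pads) lies 19 mm behind it; z points along the fingers, y is the direction in which the jaws open and shut (so a half turn about z gives the same grasp; the last joint's range is limited). The gripper opens to 85 mm and grips with 20 to 120 N. Pads are 22 mm wide; open, the fingers measure 114 mm over their backs; the gripper's body (76 mm by 85 mm) begins 54 mm behind the grasp point. The pads swing forward as they close: fully open they stand 13 mm farther back than shut.
Start: joints at [-1.212, 0.417, -0.01, 1.614, 0.005, 1.111, -0.053], TCP at [243.259, 575.696, 231.26] pointing down, gripper open.
Joint ranges: [-2.81, 2.81], [-0.39, 2.02], [-1.27, 1.25], [0.06, 2.57], [-1.19, 4.33], [0.19, 2], [-2.82, 2.82]. Speed limits (rad/s): [1.89, 1.89, 2.39, 2.39, 3.01, 3.01, 3.01].

## Interface

Orientations are given as a 3x3 rotation matrix whose columns are the frame's x, y, z axes.
In Python, from workcell import robot, camera, camera_info, ticket gives the robot as it stands. Calls block until the motion is done:
- robot.move_ptp(position, orientation): joint-space move of the TCP to a pose.
- robot.movel(position, frame=None, feed=150, contact_N=None): straight line of the TCP; frame=None keeps the orientation; feed is the mean speed in mm/s. With contact_N (N) it stops when the force on the tool has changed by that much, and returns True; else False.
- robot.move_joints(angles): joint-space move.
- robot.let_go() and robot.grasp(f_grip=None): open the fingers fully, or close them until they stop; f_grip is the grip in N (None keeps the last).
- robot.sleep(seconds).
- robot.solve_ik(position, orientation): joint angles nearest the present ones, or None.
- robot.get_obs(): the state.
- camera(name): name is "side" or "top"; returns (picture, depth): 480x640x3 uint8, red, green, blue; 480x640 float32, mm along the optical axis (not along the pixel's ray), 0 where there is no reading.
- camera_info(name): a dict with "K" (3x3 intrinsics, pixels), "T" (4x4, takes a point from camera to world coordinates). Camera axes: x right, y down, z forward; pixel columns grow to the right and rows downward; lengths in mm; the calibration is good to about 2 mm. A picture is of the moment at which its call begins. camera_info takes no time and is no camera call.
A pose or a line that the arm cannot do raises robot.MotionError and nothing moves.
- ticket.close_job(): hands the job in, once; it reports no verdict.
The state is a dict: "time_s": time; "q": joint angles; "qvel": joint speeds; "effort": joint torques, N m; "position": TCP position; "eef_rot": TCP orientation; "contact_force": force on the tool from outside, world axes, zero at the start; "wrist_torque": the same for the moment, N m; "finger_gap": finger opening in mm.
Only numpy, scipy, OpenCV 4.12 (cv2) and the standard library are available. Lean on these libraries where they do the work, as an engineer would, in place of code of your own. Each camera call takes 0.05 s, during which the arm holds its last target.

## Task

Close the wax pot for the night: take the steel lid out of the rack (the sloping rest is there to lay it on while you change your grip from its edge to the finger bar on its top) and set it level on the pot's rim, plug in the mouth, with its key resting on top of the rim at least a good thumb's width (30 mm) to one side of the notch. Let it rest there for a moment, then turn it along the rim until the key drops into the notch and the lid lies flat and fully home, and let go. Leave the tape rolls, the brush jar and the small carton upright where they are.

Things in the scene. Friction and masses are not known exactly. Their poses are not given: they have to be found in the camera images.
- lid_disc (a point): Loose steel lid, about 0.25 kg. Point on its axis at mid-thickness of the disc (120 mm diameter, 6 mm thick); z out of its top along the axis. Under the disc a round plug, 100 mm diameter, 13 mm deep (last 5 mm: 94 mm diameter). At the start it stands on edge in the rack, z level along the rack's +y, its own y straight down. Disc and plug (19 mm together) can be pinched at the top edge from above.
- lid_bar (a point): Middle of the black finger bar on the lid's top, 20 mm along lid z from lid_disc. The bar is 14 mm thick (lid x), 44 mm long (lid y) and 34 mm high (lid z), centred on the lid's axis. At the start it runs up and down and points towards the rack's stencil board.
- lid_key (a point): Point on the lid's key, 60 mm from the axis on the lid's +x side, at the height of the disc's underside. The key is a steel block at the rim, 14 mm wide (lid y), from 48 to 70 mm from the axis, reaching from the disc's top face to 8 mm below its underside.
- pot_rim (a point): Fixed black electric wax pot with steel rim. Point at the centre of its mouth at rim top height (95 mm above the table); z up, x towards the notch. Bore 104 mm diameter, rim 10 mm wide, wax 20 mm below it. With the lid home its underside lies on the rim (lid_disc 3 mm above this point). With the key on top of the rim the disc is up to 8 mm higher, and the plug still 5 mm in the bore.
- pot: The same pot: origin at the centre of its underside, x towards the notch. 134 mm diameter, 95 mm high; two grips stick out to 81 mm from the axis on its +y and -y sides, below 58 mm height, and a dial 10 mm at -x.
- pot_notch (a point): The notch through the pot's rim: 18 mm wide, 12 mm deep, open at the top and to the outside. Point in the middle of its mouth at rim top height, 60 mm from the pot's axis.
- rack: Fixed wooden rack, 170 mm (x) by 125 mm (y -35 to +91 mm). Origin on the table below the middle of the lid's slot, which runs along x, 23 mm wide between walls 46 mm high; the lid's axis is 72 mm above the table. A stencil board, 150 mm long, its top 134 mm above the table, stands at y 55 to 65 mm, facing the lid's finger bar.
- rest_seat (a point): Fixed wooden sloping rest to lay the lid on. Frame: z up; the slope faces +y and descends towards +y at 45 degrees. Point 75 mm above the table, midway between the top faces of its two bars, where the axis of a lid lying there meets the bars' plane. The lid's plug lies on the bars (disc's underside 13 mm off them), its edge against two pegs, finger bar outwards.
- rest: The same rest, origin on the table below rest_seat. Bars 10 mm wide at x = -32 and +32 mm, from 30 mm up the slope from rest_seat to 64 mm down; the 54 mm between them is open for a finger. A peg of 8 mm diameter stands square on each bar 55.4 mm down the slope, 30 mm tall. Cross piece under the bars 40 to 50 mm down the slope. Base plate 130 (x) by 120 mm.
- tape_wide: Bystander: loose paper tape roll, 92 mm diameter, 48 mm high, lying flat; origin at the centre of its underside.
- tape_flat: Bystander: loose yellow tape roll, 100 mm diameter, 24 mm high, lying flat; origin at the centre of its underside.
- jar: Bystander: loose white ceramic brush jar, 72 mm diameter, 85 mm high, with brushes up to 150 mm; origin at the centre of its underside.
- carton: Bystander: loose small carton, 70 x 50 x 35 mm; origin at the centre of its underside.

How it is judged (in metres and radians):
On the way, in this order (a step that is already met when the one before it is completed fails the run):
1. the lid sits on the pot's rim with its plug in the mouth and its key on top of the rim, at least 22 mm from the notch (horizontal distance between lid_disc and pot_rim below 0.007 m and z of lid_disc in the frame of pot_rim between 0.0055 and 0.0135 m and angle between lid_disc's own z axis and vertical below 0.12 rad and horizontal distance between lid_key and pot_notch above 0.022 m and contact force between lid and pot above 0.3 N), for 0.1 s.
2. still on the rim, the key is turned up to the notch's edge (within 16 mm) (horizontal distance between lid_disc and pot_rim below 0.007 m and z of lid_disc in the frame of pot_rim between 0.0055 and 0.0135 m and angle between lid_disc's own z axis and vertical below 0.12 rad and horizontal distance between lid_key and pot_notch below 0.016 m).
3. the key has dropped into the notch and the lid is home (horizontal distance between lid_disc and pot_rim below 0.004 m and z of lid_disc in the frame of pot_rim between 0 and 0.005 m and angle between lid_disc's own z axis and vertical below 0.03 rad and horizontal distance between lid_key and pot_notch below 0.006 m), for 0.2 s.
At the end, for the whole second after the job is handed in: The lid lies flat on the pot (tilt under 0.03 rad, its underside within 2 mm of the rim, centred within 4 mm), its key within 6 mm of the notch's middle, released and at rest; the four bystanders within 30 mm of where they were (all of step 3 and linear speed of lid below 0.02 m/s and distance of each of tape_wide, tape_flat, jar, carton from where it was at the start of the episode below 0.03 m); the robot touches nothing.
It fails at once if a bystander was pushed away by more than 40 mm or tipped over (distance of any of tape_wide, tape_flat, jar, carton from where it was at the start of the episode above 0.04 m or angle between any of tape_wide, tape_flat, jar, carton's own z axis and vertical above 0.5 rad).
It also fails if it takes over 72 s, if anything falls off the work surface, if the arm or the gripper's body presses on something with over 40 N, if the wrist force passes 120 N, or if a joint passes its speed limit or range.

## Working session

There is one attempt and no reset: what is moved stays moved. The work goes in short steps, each a Python script; the robot and the scene stay as the last script left them, time stands still between calls to the robot, and variables do not carry over. Pictures are saved under pics/ and viewed, and the job is handed in when it is done.

```bash
mkdir -p pics; ls; python3 - <<'E'
from workcell import robot,camera,camera_info
import cv2,numpy as np
for n in("top","side"):
    p,d=camera(n); cv2.imwrite(f"pics/{n}0.png",p[:,:,::-1]); np.savez(f"{n}0.npz",p=p,d=d)
    i=camera_info(n); print(n,np.round(i["K"],1).tolist(),np.round(i["T"],3).tolist())
o=robot.get_obs(); print(o)
E
```

```text
pics
top [[565.6, 0.0, 318.7], [0.0, 565.6, 243.5], [0.0, 0.0, 1.0]] [[-0.022, -0.992, 0.123, 435.087], [-0.999, 0.025, 0.023, -21.939], [-0.026, -0.122, -0.992, 1163.505], [0.0, 0.0, 0.0, 1.0]]
side [[456.1, 0.0, 323.8], [0.0, 456.1, 242.4], [0.0, 0.0, 1.0]] [[0.981, -0.087, 0.175, 457.322], [-0.195, -0.474, 0.859, -704.021], [0.008, -0.876, -0.482, 472.132], [0.0, 0.0, 0.0, 1.0]]
{'time_s': 0.1, 'q': array([-1.21250423,  0.41792885, -0.01027357,  1.61410591,  0.00471019,
        1.11070857, -0.05298357]), 'qvel': array([-6.33511771e-04, -2.09569880e-04,  8.32160527e-05, -3.00734773e-03,
       -1.59626888e-04, -9.67917642e-04, -2.06437083e-04]), 'effort': array([ 9.60467005e-04, -8.65822935e+01,  6.79846331e-01, -4.35635519e+01,
        1.91884849e-02,  4.91108236e-03, -1.11161935e-04]), 'position': array([243.17207288, 575.41405597, 230.71727077]), 'eef_rot': array([[-9.21142738e-01,  3.89224798e-01, -3.37490701e-04],
       [ 3.89224929e-01,  9.21142115e-01, -1.07614179e-03],
       [-1.07984172e-04, -1.12263999e-03, -9.99999364e-01]]), 'contact_force': array([-0.4414942 , -0.02682653, -0.2693015 ]), 'wrist_torque': array([ 0.02044365, -0.07216268,  0.02929924]), 'finger_gap': 85.72764150283611}
```

View pics/top0.png

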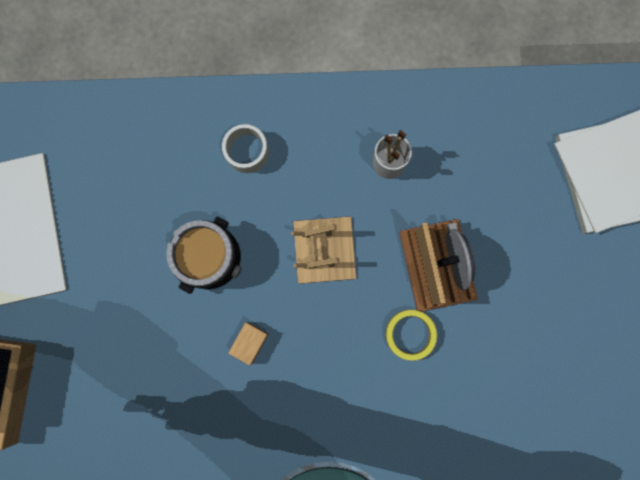

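View pics/side0.png

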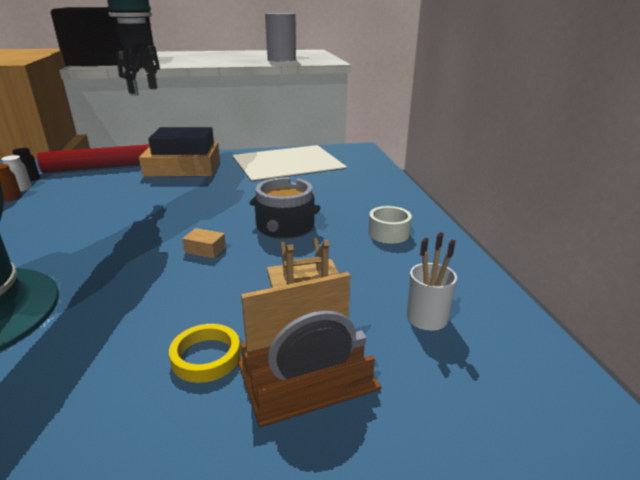

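```bash
cat > h.py <<'E'
import numpy as np,cv2
from workcell import robot,camera,camera_info
def px(n,z,u,v):
    """pixel + world height -> world"""
    i=camera_info(n);K=np.array(i["K"]);T=np.array(i["T"])
    r=T[:3,:3]@np.linalg.inv(K)@[u,v,1];c=T[:3,3]
    return c+r*(z-c[2])/r[2]
def cloud(n,d):
    i=camera_info(n);K=np.array(i["K"]);T=np.array(i["T"])
    v,u=np.mgrid[:480,:640];P=np.stack([(u-K[0,2])/K[0,0]*d,(v-K[1,2])/K[1,1]*d,d],-1)
    return P@T[:3,:3].T+T[:3,3]
def proj(n,p):
    i=camera_info(n);K=np.array(i["K"]);T=np.array(i["T"])
    q=K@(T[:3,:3].T@(np.array(p)-T[:3,3]));return q[:2]/q[2]
def crop(n,p,u0,v0,w,h,name,s=None):
    s=s or min(800/w,600/h)
    c=cv2.resize(p[v0:v0+h,u0:u0+w,::-1],None,fx=s,fy=s,interpolation=cv2.INTER_CUBIC);cv2.imwrite("pics/"+name,c)
E
python3 - <<'E'
from h import *
p=np.load("top0.npz")["p"];d=np.load("top0.npz")["d"];s=np.load("side0.npz");
crop("top",p,150,200,100,100,"c_pot.png",6)
crop("top",p,280,205,90,90,"c_rest.png",6)
crop("top",p,390,205,100,120,"c_rack.png",5)
crop("side",s["p"],230,270,160,150,"c_rackside.png",4)
C=cloud("top",d)
print("table z",C[380:470,150:250,2].mean(),C[120:200,300:340,2].mean(),C[300:340,500:600,2].mean())
# pot rim
def reg(u0,u1,v0,v1,z0,z1):
    X=C[v0:v1,u0:u1].reshape(-1,3);return X[(X[:,2]>z0)&(X[:,2]<z1)]
R=reg(155,250,205,300,88,102);print(len(R),R[:,2].mean(),np.median(R[:,2]))
from scipy.optimize import least_squares
f=least_squares(lambda q:np.hypot(R[:,0]-q[0],R[:,1]-q[1])-57,R[:,:2].mean(0),loss="soft_l1",f_scale=3);print("pot",f.x)
E
```

```text
table z 2.1521715079156762 2.6688652723376185 3.2238547127053208
996 93.83586988817903 93.90168859315975
pot [556.35647263 233.24646613]
```

View pics/c_pot.png

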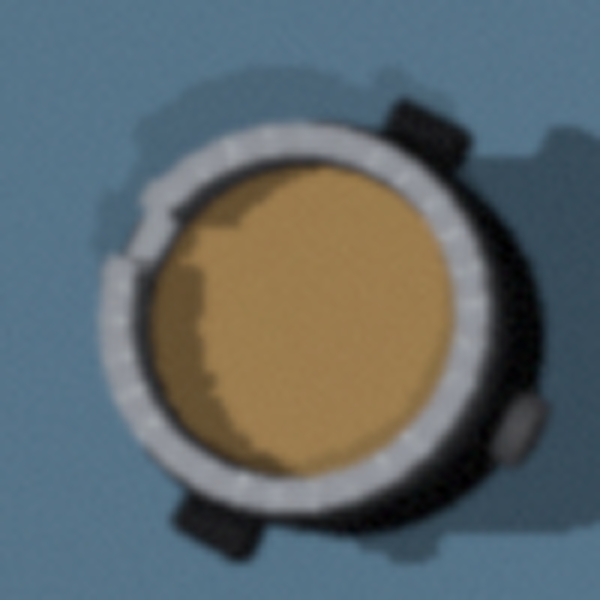

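View pics/c_rest.png

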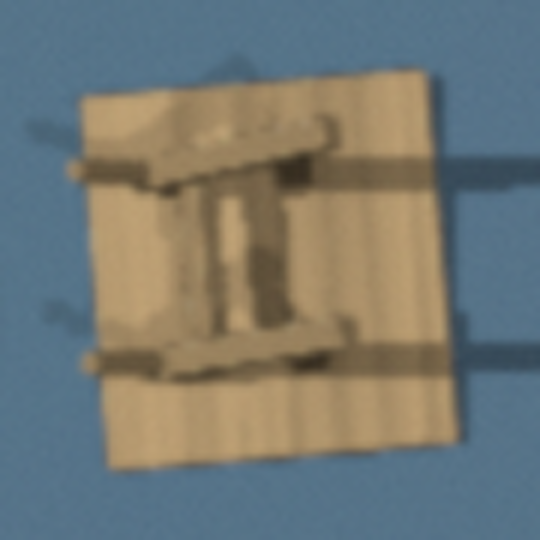

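View pics/c_rack.png

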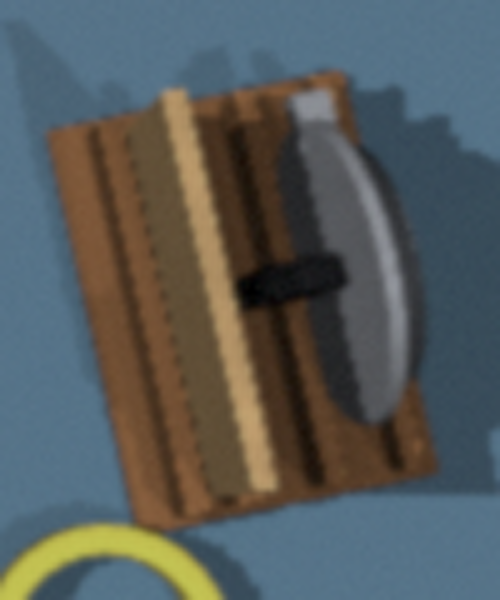

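View pics/c_rackside.png

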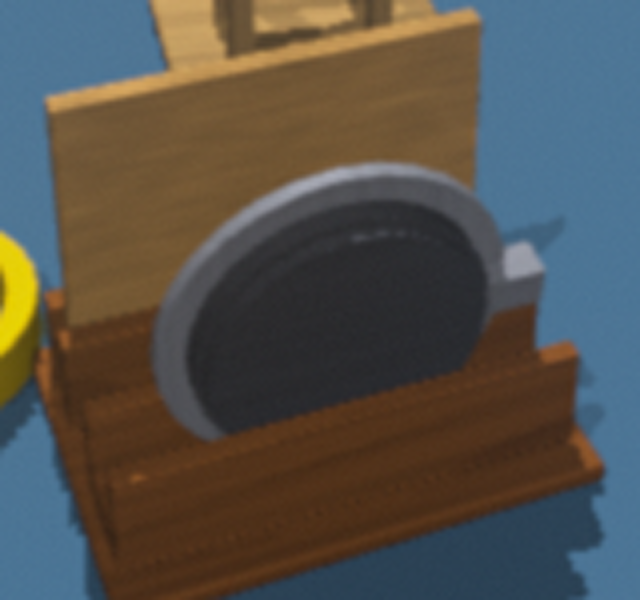

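```bash
python3 - <<'E'
from h import *
p=np.load("top0.npz")["p"];d=np.load("top0.npz")["d"];s=np.load("side0.npz");
C=cloud("top",d)
def reg(u0,u1,v0,v1,z0,z1):
    X=C[v0:v1,u0:u1].reshape(-1,3);return X[(X[:,2]>z0)&(X[:,2]<z1)]
cp=lambda u0,v0,s,u,v:(u0+(u+.5)/s-.5,v0+(v+.5)/s-.5)
print("pot rim px",px("top",95,*cp(150,200,6,295,318)))
n=px("top",95,*cp(150,200,6,152,228));print("notch(z95)",n, "z83",px("top",83,*cp(150,200,6,152,228)))
def rect(X):
    r=cv2.minAreaRect(X[:,:2].astype(np.float32));return np.round(r[0],1),np.round(r[1],1),round(r[2],2)
B=reg(400,470,215,310,128,140);print("board top",len(B),rect(B),B[:,2].mean())
for z0,z1 in((4,9),(9,14),(5,20)):
  B=reg(285,365,210,290,z0,z1);print("rest base",z0,len(B),rect(B) if len(B)>5 else 0,B[:,2].mean())
for u,v in((83,98),(430,72),(458,442),(108,468)): print("restc",px("top",8,*cp(280,205,6,u,v))[:2])
for u,v in((160,95),(187,88),(250,495),(278,488)): print("board",px("top",134,*cp(390,205,5,u,v))[:2])
for u,v in((48,132),(340,70),(437,470),(150,530)): print("rackc",px("top",8,*cp(390,205,5,u,v))[:2])
print(np.round(C[245:300,318,2][::3]), )
crop("side",s["p"],250,230,100,75,"c_restside.png",8)
E
```

```text
pot rim px [555.56571293 232.43660767  95.        ]
notch(z95) [585.66931727 278.54611779  95.        ] z83 [587.36045811 281.92076272  83.        ]
board top 490 (array([ 528.3, -235.7]), array([149.2,  71.2]), 10.2) 132.65964825401437
rest base 4 2136 (array([566. ,  -5.4]), array([161.2, 156.6]), 1.75) 6.71432536664618
rest base 9 596 (array([565.8,  -6. ]), array([129.4, 118. ]), 2.67) 10.218258655856411
rest base 5 2491 (array([567. ,  -3.2]), array([154.8, 149.9]), 1.52) 7.8226573436308025
restc [626.45828572  56.20440781]
restc [632.37384435 -63.68239863]
restc [504.67962367 -69.47478425]
restc [498.64855984  49.80334463]
board [ 594.40510686 -187.5511048 ]
board [ 596.74223726 -197.52103671]
board [ 447.8949839  -213.36586373]
board [ 450.17431486 -223.51687925]
rackc [ 599.71735643 -161.28437691]
rackc [ 622.36871461 -281.97521096]
rackc [ 457.80520271 -312.41455956]
rackc [ 436.31686136 -195.9362478 ]
[ 6. 10.  9.  6.  7.  5. 62. 31.  5.  7.  9.  7.  7. -1. -1.  0. -2.  1.
 -4.]
```

View pics/c_restside.png

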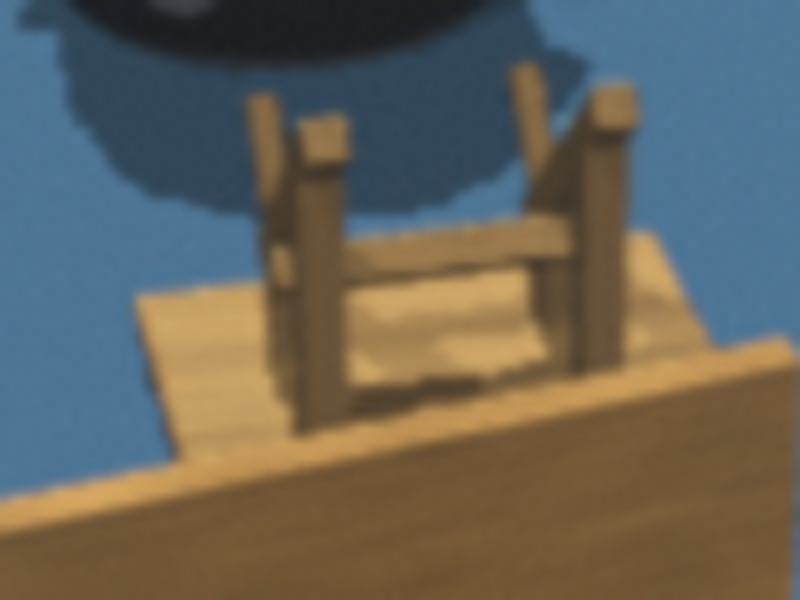

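```bash
python3 - <<'E'
from h import *
d=np.load("top0.npz")["d"];s=np.load("side0.npz");
C=cloud("top",d)
cp=lambda u0,v0,s,u,v:(u0+(u+.5)/s-.5,v0+(v+.5)/s-.5)
c,sn=np.cos(.048),np.sin(.048);R=np.array([[c,-sn],[sn,c]])
for nm,z,l in(("barend",96,((330,132),(349,332))),("pegtip",57,((72,170),(86,362)))):
  for (u,v),x in zip(l,(32,-32)):
    w=px("top",z,*cp(280,205,6,u,v))[:2]; y=-21.2 if nm=="barend" else 60.4
    print(nm,w,"origin",w-R@[x,y])
for (u,v),x in zip(((612,85),(323,117)),(32,-32)):
    w=px("side",96,*cp(250,230,8,u,v))[:2];print("side",w,"origin",w-R@[x,-21.2])
# bars by depth
o=np.array([565.5,-6.8])
X=C[210:290,285:365].reshape(-1,3);L=(X[:,:2]-o)@R
m=(abs(abs(L[:,0])-32)<4.5)&(X[:,2]>45)&(X[:,2]<97)
A=np.c_[L[m,1],np.ones(m.sum())];k=np.linalg.lstsq(A,X[m,2],rcond=None)[0];print("z=",k,m.sum(),"y at z=75:",(75-k[1])/k[0])
m=(abs(L[:,1])<20)&(X[:,2]>45);print("x of bars",[np.median(L[m&(np.sign(L[:,0])==g),0]) for g in(1,-1)])
# overlay model check
s_=s["p"].copy();t_=np.load("top0.npz")["p"].copy()
def dot(img,n,p,col):
    u,v=proj(n,p);cv2.circle(img,(int(round(u)),int(round(v))),1,col,-1)
yaw=.175;rx=np.array([np.cos(yaw),np.sin(yaw),0]);ry=np.array([-rx[1],rx[0],0]);ro=np.array([532.7,-264.6,0])
for n,img in(("side",s_),("top",t_)):
    for a in np.linspace(0,6.28,30):
        dot(img,n,ro+ry*9.5+[0,0,72]+60*(np.cos(a)*rx+np.sin(a)*np.array([0,0,1])),(255,0,0))
        dot(img,n,ro-ry*9.5+[0,0,72]+47*(np.cos(a)*rx+np.sin(a)*np.array([0,0,1])),(0,255,0))
        dot(img,n,np.array([555.9,232.8,95])+62*np.array([np.cos(a),np.sin(a),0]),(255,0,0))
        dot(img,n,np.array([555.9,232.8,95])+52*np.array([np.cos(a),np.sin(a),0]),(0,255,0))
    for x in(-75,75): dot(img,n,ro+rx*x+ry*55+[0,0,134],(255,0,255)); dot(img,n,ro+rx*x+ry*65+[0,0,134],(255,0,255))
crop("s",s_,230,150,170,150,"ov_s1.png",4);crop("s",s_,230,260,160,150,"ov_s2.png",4);crop("t",t_,390,205,100,120,"ov_t.png",5);crop("t",t_,150,200,100,100,"ov_t2.png",6)
E
```

```text
barend [598.86609663 -28.19265476] origin [565.88574427  -8.55248272]
barend [534.8961252  -32.55500558] origin [565.84205899  -9.84401305]
pegtip [594.39991436  56.92263487] origin [565.33485812  -4.94320793]
pegtip [530.79534491  53.36404607] origin [565.65657482  -5.43097624]
side [599.12733678 -26.70215101] origin [566.14698442  -7.06197896]
side [535.97367585 -29.59104858] origin [566.91960964  -6.88005605]
z= [-0.49322214 73.68984193] 382 y at z=75: -2.6563245017194967
x of bars [np.float64(31.0811470934618), np.float64(-33.406797782572546)]
```

View pics/ov_s2.png

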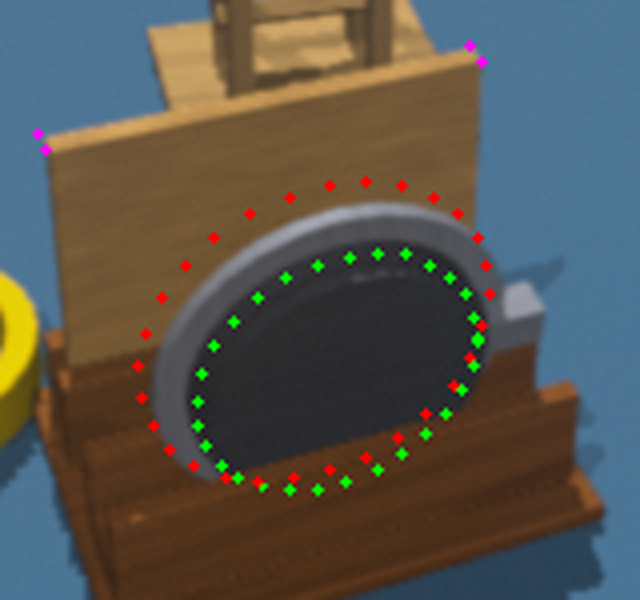

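View pics/ov_t.png

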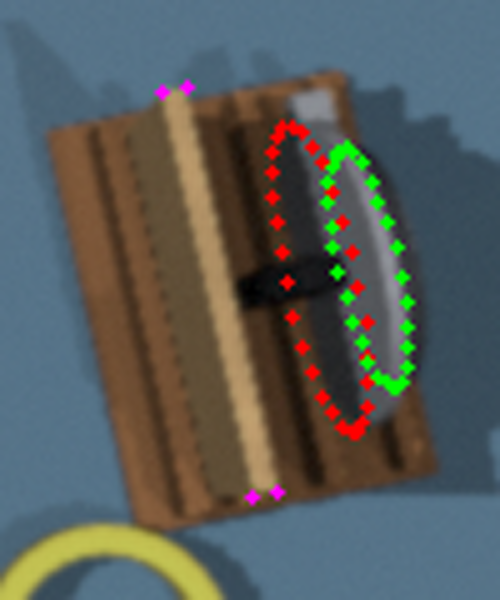

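View pics/ov_t2.png

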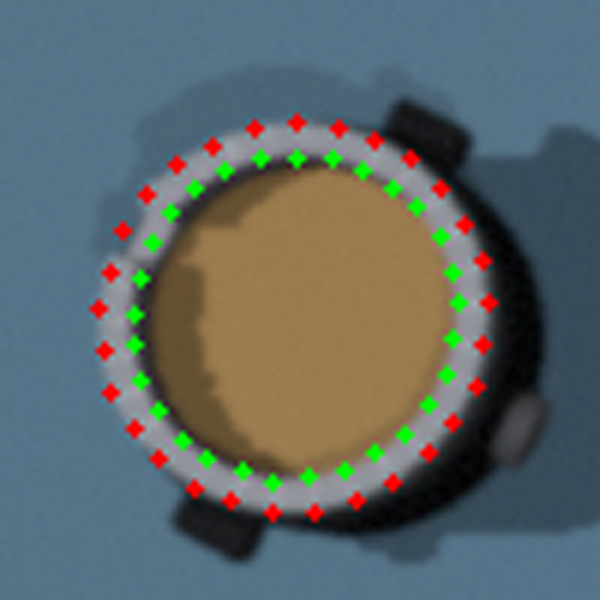

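View pics/ov_s1.png

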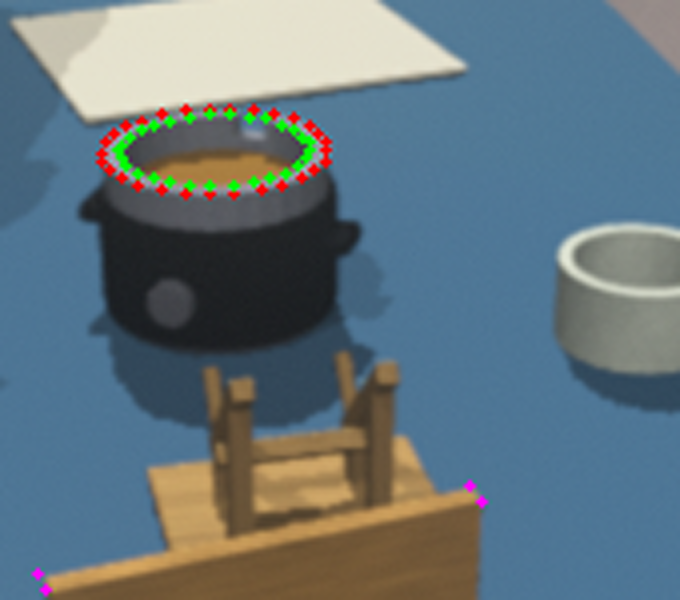

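```bash
cat > ov.py <<'E'
from h import *
def draw(off,yaw=.175,tilt=0,tag="a",src=("top0","side0")):
    s_=np.load("side0.npz")["p"].copy();t_=np.load("top0.npz")["p"].copy()
    rx=np.array([np.cos(yaw),np.sin(yaw),0]);ry=np.array([-rx[1],rx[0],0]);Z=np.array([0,0,1.]);ro=np.array([532.7,-264.6,0])
    t_=cv2.resize(t_[205:325,390:490],None,fx=5,fy=5,interpolation=cv2.INTER_CUBIC)
    s_=cv2.resize(s_[260:410,230:390],None,fx=4,fy=4,interpolation=cv2.INTER_CUBIC)
    c=ro+off[0]*rx+off[1]*ry+(72+off[2])*Z
    for n,img,u0,v0,k in(("side",s_,230,260,4),("top",t_,390,205,5)):
        def poly(P,col,cl=False):
            q=np.array([((np.array(proj(n,p))-[u0,v0]+.5)*k-.5) for p in P]);cv2.polylines(img,[np.round(q).astype(int)],cl,col,1,cv2.LINE_AA)
        A=np.linspace(0,2*np.pi,60)
        ci=lambda r,y:[c+ry*y+r*(np.cos(a)*rx+np.sin(a)*Z) for a in A]
        poly(ci(60,3),(255,0,0));poly(ci(60,-3),(255,255,0));poly(ci(47,-16),(0,255,0))
        poly([c+ry*37+Z*z+rx*x for x,z in((7,22),(7,-22),(-7,-22),(-7,22))],(255,0,255),True)
        poly([c+ry*3+Z*z+rx*x for x,z in((70,7),(70,-7),(48,-7),(48,7))],(0,255,255),True)
        poly([ro+ry*y+rx*x+134*Z for x,y in((-75,55),(75,55),(75,65),(-75,65))],(255,255,255),True)
    cv2.imwrite(f"pics/ov{tag}.png",np.hstack([cv2.resize(t_,None,fx=.6,fy=.6)[:360],s_[:360,:400]])[:,:,::-1]) if 0 else (cv2.imwrite(f"pics/ov{tag}_t.png",t_[:,:,::-1]),cv2.imwrite(f"pics/ov{tag}_s.png",s_[:,:,::-1]))
import sys
draw([float(x) for x in sys.argv[2:5]],tag=sys.argv[1])
E
python3 ov.py b 0 0 0
```

```text
(no output)
```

View pics/ovb_t.png

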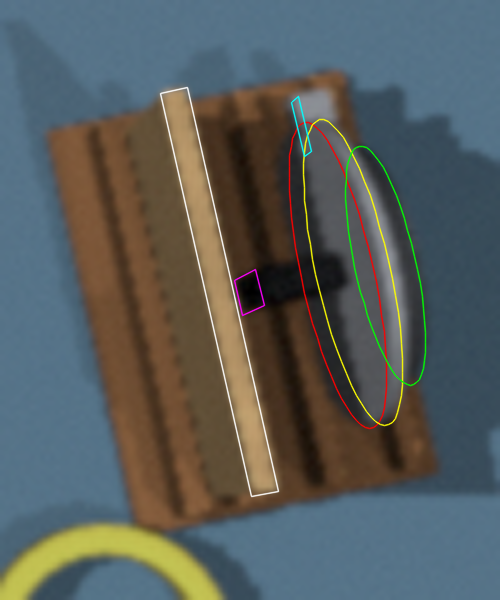

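View pics/ovb_s.png

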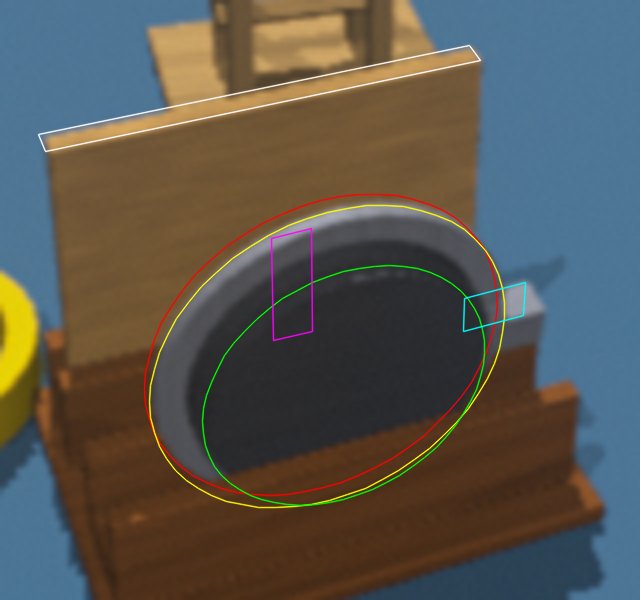

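```bash
cat > poses.py <<'E'
from h import *
Z=np.array([0,0,1.])
def fr(yaw):
    x=np.array([np.cos(yaw),np.sin(yaw),0]);return x,np.array([-x[1],x[0],0])
RY=.175;RO=np.array([533.3,-265.2,0]);rx,ry=fr(RY)
SY=.048;SO=np.array([565.9,-7.0,0]);sx,sy=fr(SY)
PO=np.array([555.9,232.7,95.])
def tool(z,y):
    z=np.array(z,float);z/=np.linalg.norm(z);y=np.array(y,float);y/=np.linalg.norm(y);return np.c_[np.cross(y,z),y,z]
# lid on rest
LZ=(sy+Z)/2**.5; LY=(sy-Z)/2**.5; LX=sx; SEAT=SO+[0,0,75]; LD=SEAT+16*LZ
E
python3 - <<'E'
from poses import *
def t(n,p,R):
    q=robot.solve_ik(list(p),R);print(n,None if q is None else np.round(q,2))
for s in(1,-1):
    t("A",RO-8*ry+[0,0,100],tool(-Z,s*ry));t("Aup",RO-8*ry+[0,0,280],tool(-Z,s*ry))
    t("B",LD-28*LY-6.5*LZ,tool(LY,s*LZ));t("B+",LD-28*LY-6.5*LZ+100*LZ,tool(LY,s*LZ));t("B-",LD-128*LY-6.5*LZ,tool(LY,s*LZ))
    t("C",LD+6*LZ,tool(-LZ,s*LX));t("C+",LD+126*LZ,tool(-LZ,s*LX))
    for a in(20,60,100):
        x,_=fr(np.radians(a));t(f"D{a}",PO+[0,0,20],tool(-Z,s*x))
E
```

```text
A [-0.06  0.61  0.64  1.8  -0.46  0.89  2.55]
Aup [-0.31  0.5   1.02  1.65 -0.45  1.25  2.55]
B [-0.08  0.78  0.59  1.76 -1.08  1.44  2.65]
B+ [-0.35  0.7   0.8   1.82 -1.15  1.53  2.56]
B- [-0.16  0.85  0.93  1.66 -1.13  1.75  2.71]
C [-0.9   0.78  0.63  1.83  0.38  0.95 -0.59]
C+ [-1.    0.68  0.62  1.72  0.37  1.2  -0.59]
D20 [-0.68  0.53  0.31  1.78 -0.2   0.87  0.07]
D60 [-0.59  0.51  0.18  1.77 -0.12  0.87  0.7 ]
D100 [-0.5   0.51  0.07  1.77 -0.04  0.86  1.33]
A [-0.25  0.75  0.96  1.8  -0.73  0.99 -0.38]
Aup [-0.32  0.51  1.04  1.65 -0.46  1.25 -0.58]
B [-0.12  0.8   0.64  1.76 -1.1   1.47 -0.47]
B+ [-0.19  0.61  0.56  1.81 -1.04  1.41 -0.65]
B- [-0.09  0.79  0.79  1.66 -1.06  1.67 -0.48]
C [-0.4   0.67 -0.04  1.81  0.82  1.18  2.21]
C+ [-0.46  0.6  -0.13  1.7   0.74  1.4   2.26]
D20 [ 0.3   0.79 -1.09  1.74  0.78  1.11  2.45]
D60 [-1.18  0.8   1.08  1.79 -0.81  1.07 -1.89]
D100 [-0.86  0.57  0.56  1.78 -0.37  0.9  -1.54]
```

```bash
python3 - <<'E'
from poses import *
R=tool(-Z,-ry)
robot.move_ptp(list(RO-8*ry+[0,0,230]),R);print(robot.get_obs()["time_s"],np.round(robot.get_obs()["q"],2))
hit=robot.movel(list(RO-8*ry+[0,0,101]),feed=120,contact_N=6)
o=robot.get_obs();print(hit,o["time_s"],o["position"],o["contact_force"],np.round(o["q"],2))
for n in("top","side"):
    p,d=camera(n);np.savez(n+"1.npz",p=p,d=d)
    crop(n,p,*( (380,180,130,130) if n=="top" else (220,180,190,190)),n+"1.png",4)
E
```

```text
3.2417 [-0.26  0.53  0.93  1.7  -0.46  1.15 -0.59]
False 4.4667 [ 535.03878353 -273.28976319  101.69135863] [-0.16502693 -0.38023973  0.48509796] [-0.17  0.67  0.81  1.8  -0.6   0.93 -0.48]
```

View pics/side1.png

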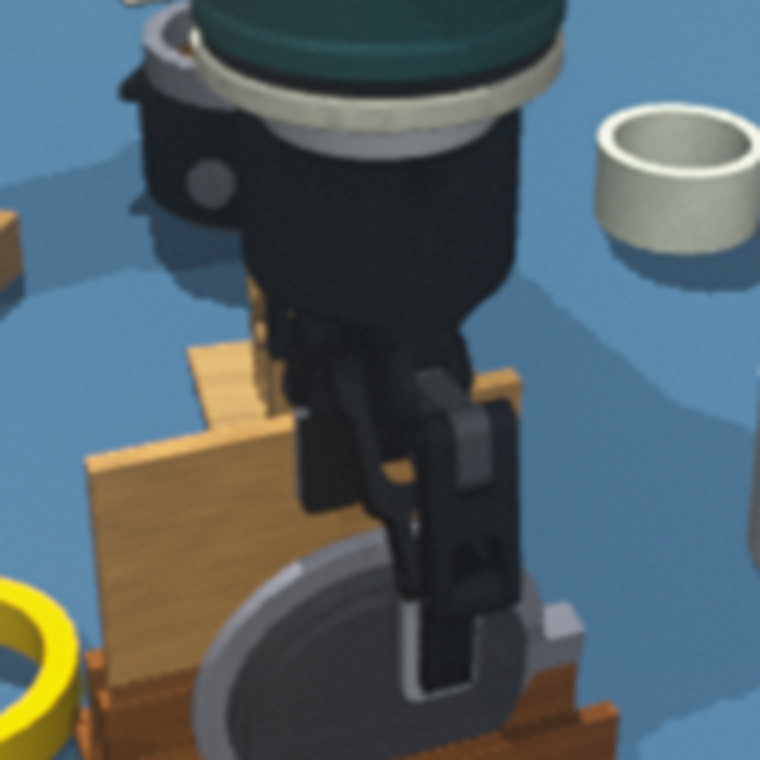

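View pics/top1.png

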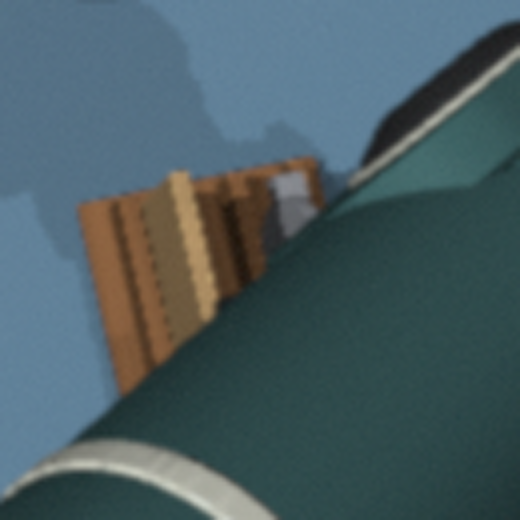

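```bash
python3 - <<'E'
from poses import *
robot.grasp(60);o=robot.get_obs();print(o["finger_gap"],o["position"],o["contact_force"],o["time_s"])
robot.movel(list(o["position"]+[0,0,130]),feed=120);robot.sleep(.2)
o=robot.get_obs();print(o["finger_gap"],o["position"],o["contact_force"],o["wrist_torque"],o["time_s"])
for n in("top","side"):
    p,d=camera(n);np.savez(n+"2.npz",p=p,d=d)
    crop(n,p,*( (360,160,200,150) if n=="top" else (220,150,200,150)),n+"2.png",4)
E
```

```text
17.90774705440589 [ 534.63035896 -272.38208199  101.00857531] [-2.41818511  4.92426384  4.78985337] 5.2
18.116115185600407 [ 534.4632893  -272.35413006  230.55474032] [ 0.56761485 -0.2131458  -2.50641303] [-0.06507956  0.06454202 -0.00526209] 6.6333
```

View pics/side2.png

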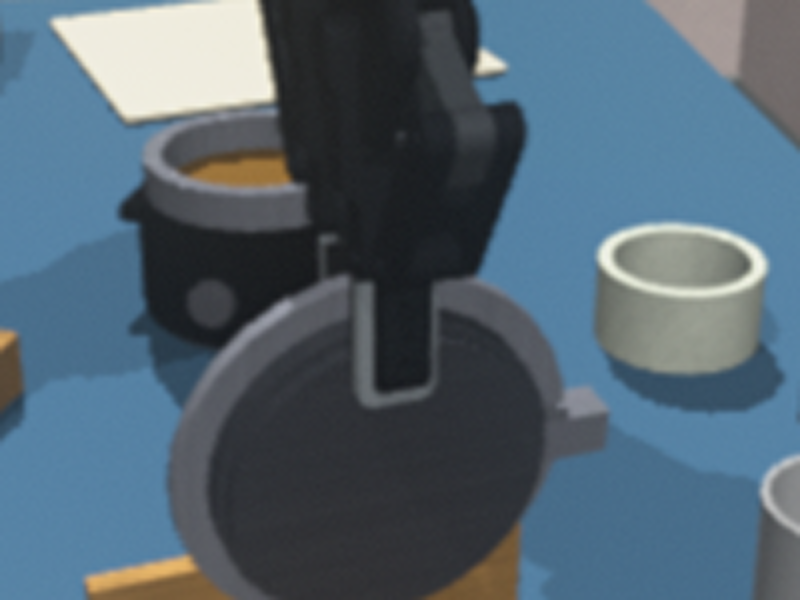

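```bash
python3 - <<'E'
from poses import *
P=np.array([534.46,-272.35,230.55])
for dx in(-5,0,5): print(dx,proj("side",P-29*Z+6.5*ry-3*ry+dx*rx),proj("side",P-29*Z+6.5*ry-3*ry+dx*rx+60*rx*1)-proj("side",P-29*Z+6.5*ry-3*ry+dx*rx-60*rx))
A=np.linspace(0,6.28,100)
q=np.array([proj("side",P-29*Z+3.5*ry+60*(np.cos(a)*rx+np.sin(a)*Z)) for a in A]);print((q.min(0)-[220,150])*4,(q.max(0)-[220,150])*4)
# IK along
for n,p in(("B",LD-28*LY-6.5*LZ),("B+",LD-28*LY-6.5*LZ+90*LZ),("B-",LD-108*LY-6.5*LZ)): print(n,np.round(robot.solve_ik(list(p),tool(LY,-LZ)),2))
E
```

```text
-5 [309.05111    264.52440151] [100.1327712  -19.51651748]
0 [313.2045263  263.71487411] [ 99.51060628 -19.39525356]
5 [317.33221149 262.91036187] [ 98.89422469 -19.27511685]
[166.07399481 260.82881204] [564.66445467 631.51409575]
B [-0.04  0.76  0.53  1.76 -1.05  1.41 -0.51]
B+ [-0.2   0.64  0.6   1.81 -1.06  1.42 -0.63]
B- [ 0.02  0.72  0.58  1.68 -0.98  1.54 -0.54]
```

```bash
python3 - <<'E'
from poses import *
o=robot.get_obs();robot.movel(list(o["position"]+[0,0,70]),feed=200)
T=LD-(28+4)*LY-6.5*LZ;R=tool(LY,-LZ)
robot.move_ptp(list(T+140*LZ),R);print(robot.get_obs()["time_s"])
robot.movel(list(T+35*LZ),feed=150);robot.sleep(.1)
o=robot.get_obs();print(o["finger_gap"],o["position"],o["contact_force"],o["time_s"])
for n in("top","side"):
    p,d=camera(n);np.savez(n+"3.npz",p=p,d=d)
    crop(n,p,*( (250,170,200,150) if n=="top" else (220,150,200,150)),n+"3.png",4)
E
```

```text
8.5583
17.627284545310424 [565.75990886   2.60744698 129.91718611] [ 0.48826853  0.46055377 -1.85143319] 9.5083
```

View pics/side3.png

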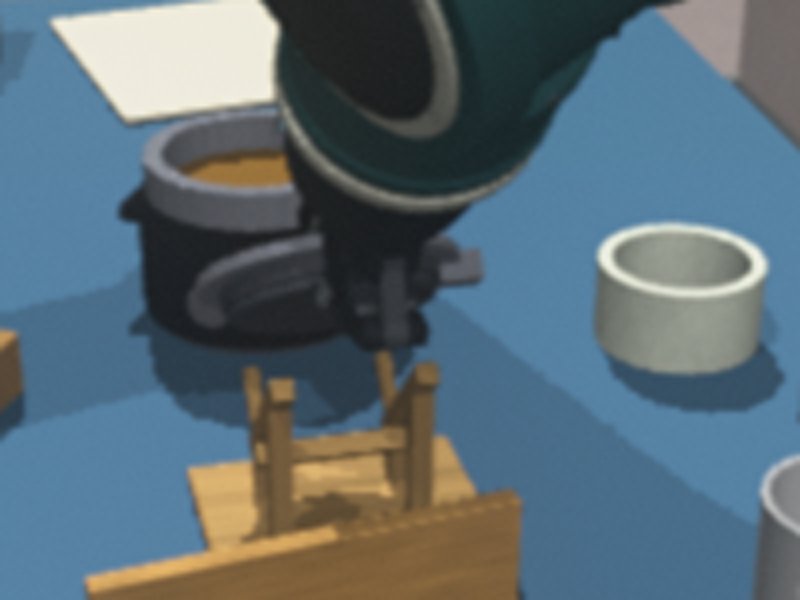

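View pics/top3.png

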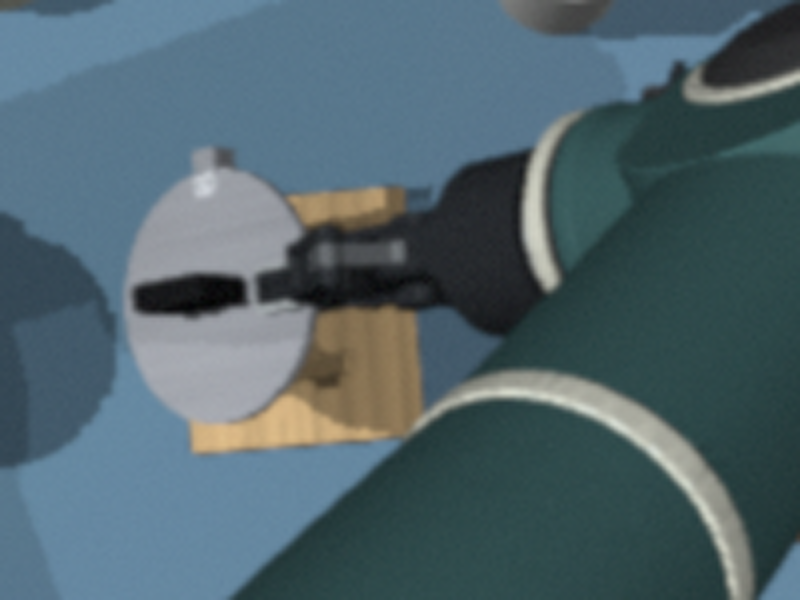

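```bash
python3 - <<'E'
from poses import *
o=robot.get_obs();P=np.array(o["position"]);R=o["eef_rot"]
c=P+28*LY+9.5*LZ
A=np.linspace(0,6.28,100);q=np.array([proj("top",c+60*(np.cos(a)*LX+np.sin(a)*LY)) for a in A])
print((q.min(0)-[250,170])*4,(q.max(0)-[250,170])*4, "key",(proj("top",c+70*LX)-[250,170])*4)
hit=robot.movel(list(P-40*LZ),feed=50,contact_N=4)
o=robot.get_obs();d=np.array(o["position"])-(LD-32*LY-6.5*LZ);print(hit,d@LX,d@LY,d@LZ,o["contact_force"],o["time_s"])
for n in("top","side"):
    p,dd=camera(n);np.savez(n+"4.npz",p=p,d=dd)
    crop(n,p,*( (250,170,200,150) if n=="top" else (220,150,200,150)),n+"4.png",4)
E
```

```text
[134.70413586 167.36349143] [307.8330294  424.60441281] key [207.76248365 148.48715506]
True -0.03168767461196405 0.24046959017562589 0.34177099529067023 [-0.29057937  1.58054941  8.24970737] 10.275
```

View pics/side4.png

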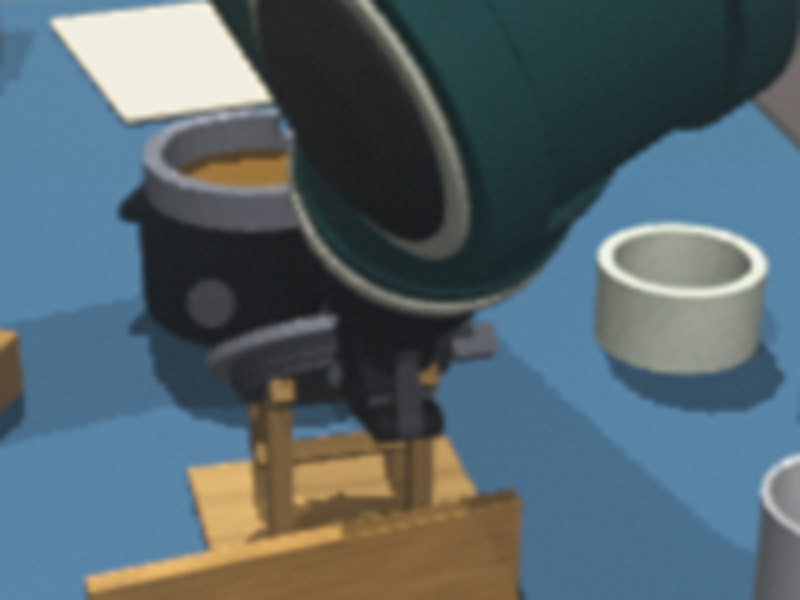

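View pics/top4.png

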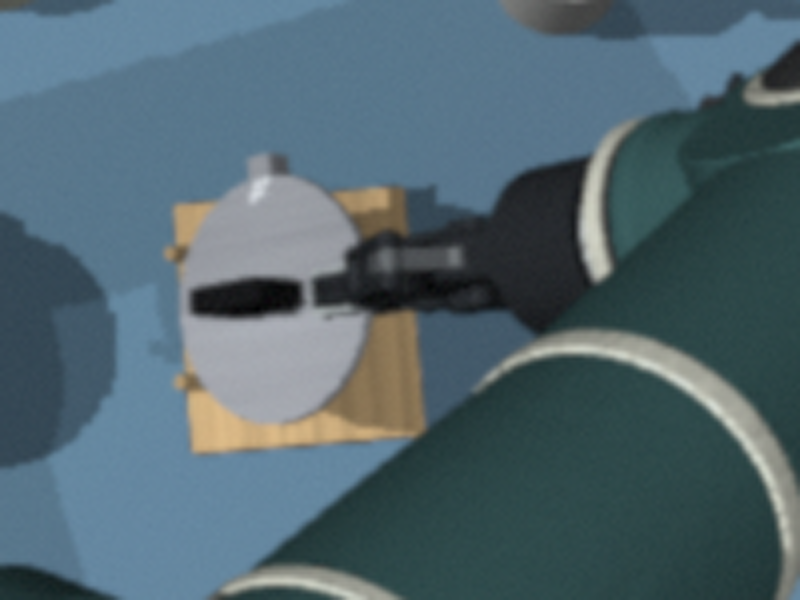

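```bash
python3 - <<'E'
from poses import *
robot.let_go();robot.sleep(.2);o=robot.get_obs();P=np.array(o["position"]);print(o["contact_force"],o["time_s"])
hit=robot.movel(list(P-130*LY),feed=180,contact_N=8);o=robot.get_obs();print(hit,o["contact_force"],o["time_s"],o["position"])
for n in("top","side"):
    p,dd=camera(n);np.savez(n+"5.npz",p=p,d=dd)
    crop(n,p,*( (250,170,200,150) if n=="top" else (220,150,200,150)),n+"5.png",4)
E
```

```text
[-0.58728143  0.03898551  1.27561594] 11.2417
False [-0.28872312 -0.10472616  0.0478239 ] 12.1167 [ 570.56679429 -113.1962942   195.30868388]
```

View pics/side5.png

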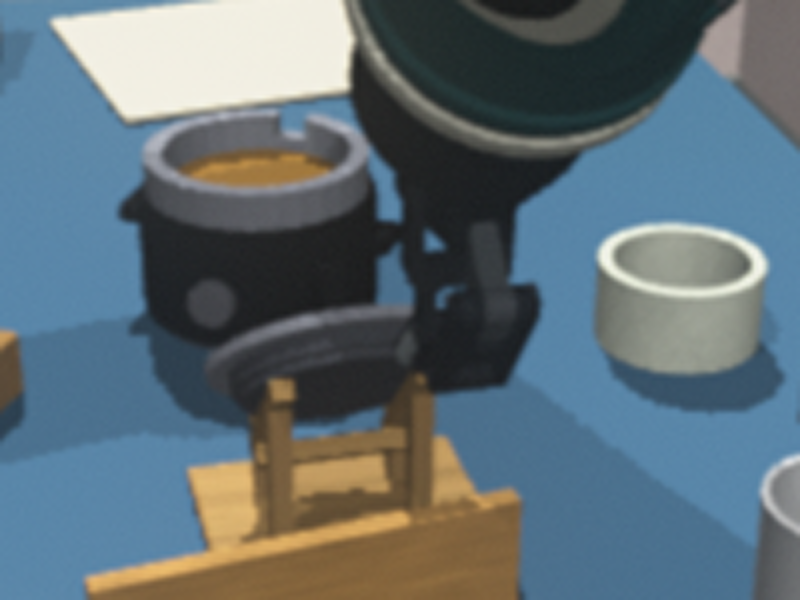

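View pics/top5.png

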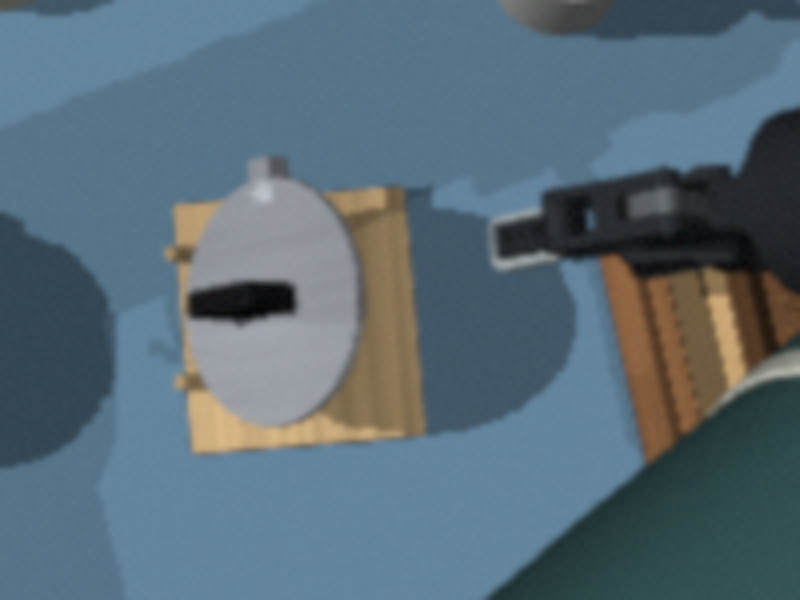

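```bash
python3 - <<'E'
from poses import *
c=LD+3*LZ
p=np.load("top5.npz")["p"][170:320,250:450];img=cv2.resize(p,None,fx=4,fy=4,interpolation=cv2.INTER_CUBIC)
ps=np.load("side5.npz")["p"][150:300,220:420];ims=cv2.resize(ps,None,fx=4,fy=4,interpolation=cv2.INTER_CUBIC)
def poly(n,P,col):
    im,o=(img,[250,170]) if n=="top" else (ims,[220,150])
    q=np.array([((np.array(proj(n,p))-o+.5)*4-.5) for p in P]);cv2.polylines(im,[np.round(q).astype(int)],True,col,1,cv2.LINE_AA)
A=np.linspace(0,6.28,80)
for n in("top","side"):
    poly(n,[c+60*(np.cos(a)*LX+np.sin(a)*LY) for a in A],(255,0,0))
    poly(n,[LD+37*LZ+x*LX+y*LY for x,y in((7,22),(7,-22),(-7,-22),(-7,22))],(255,0,255))
    poly(n,[LD+3*LZ+x*LX+y*LY for x,y in((70,7),(70,-7),(48,-7),(48,7))],(255,255,0))
cv2.imwrite("pics/ov5t.png",img[:,:,::-1]);cv2.imwrite("pics/ov5s.png",ims[:,:,::-1])
E
```

```text
(no output)
```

View pics/ov5t.png

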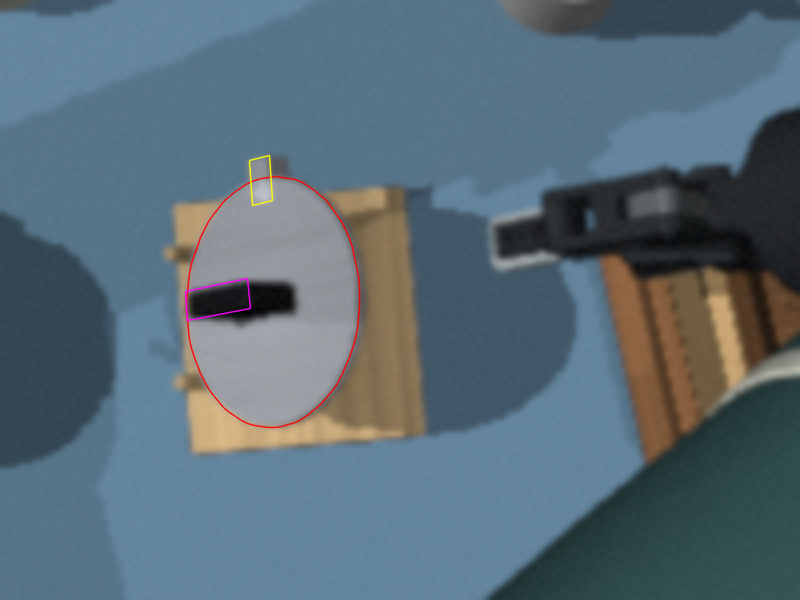

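View pics/ov5s.png

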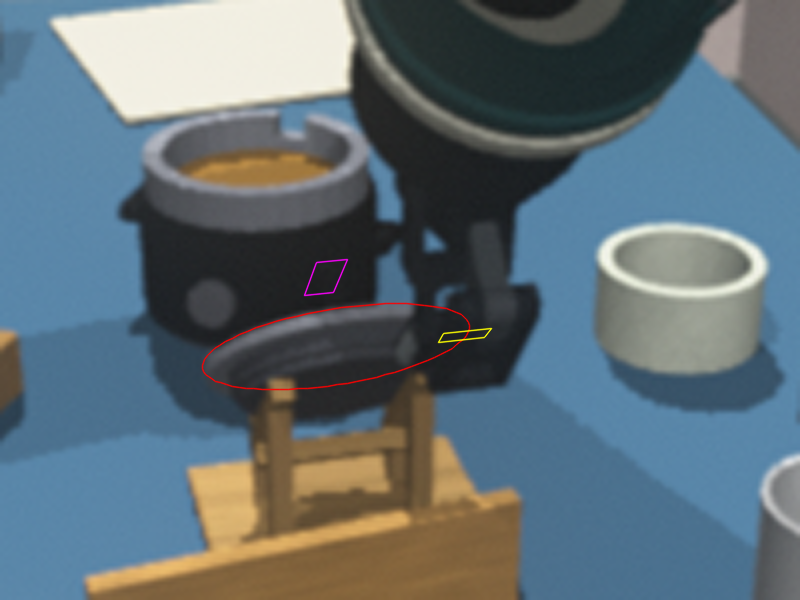

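```bash
python3 - <<'E'
from poses import *
o=robot.get_obs();P=np.array(o["position"])
robot.movel(list(P+[0,-20,120]),feed=250)
robot.move_ptp([560,60,330],tool(-Z,sx));o=robot.get_obs();print(np.round(o["q"],2),o["time_s"])
robot.move_ptp(list(LD+120*LZ),tool(-LZ,LX));o=robot.get_obs();print(np.round(o["q"],2),o["time_s"])
for n in("top","side"):
    p,dd=camera(n);np.savez(n+"6.npz",p=p,d=dd)
    crop(n,p,*( (230,170,200,150) if n=="top" else (200,120,240,180)),n+"6.png",4 if n=="top" else 3.3)
E
```

```text
[-0.67  0.26  0.62  1.66 -0.16  1.27  0.03] 13.9
[-1.    0.69  0.63  1.73  0.36  1.18 -0.58] 14.6167
```

View pics/side6.png

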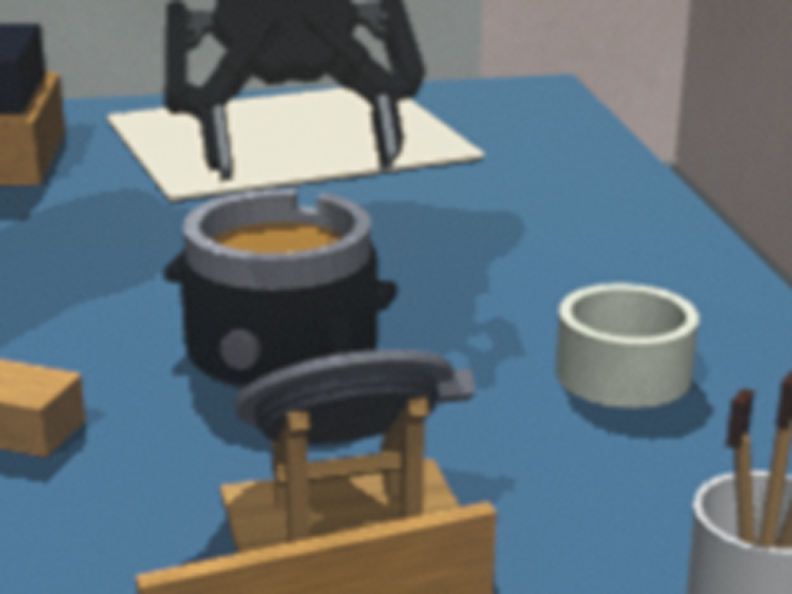

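View pics/top6.png

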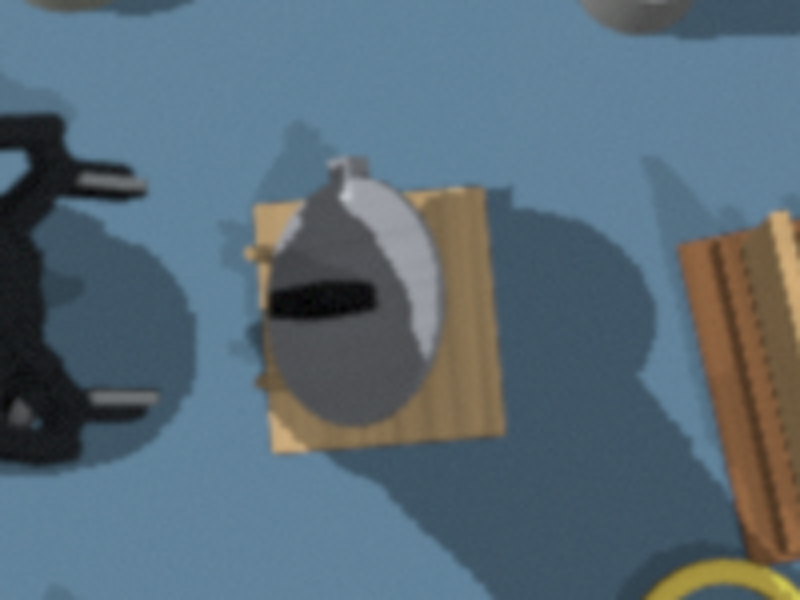

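```bash
python3 - <<'E'
from poses import *
hit=robot.movel(list(LD+7*LZ),feed=130,contact_N=6);print(hit,robot.get_obs()["position"]-(LD+7*LZ))
robot.grasp(80);o=robot.get_obs();print(o["finger_gap"],o["contact_force"],o["wrist_torque"],o["time_s"])
P=np.array(o["position"])
robot.movel(list(P+20*LZ),feed=80);robot.movel(list(P+100*LZ),feed=200);robot.sleep(.1)
o=robot.get_obs();print(o["finger_gap"],o["contact_force"],o["wrist_torque"],o["time_s"])
robot.move_ptp([558,150,300],tool(-Z,sx));robot.sleep(.2);o=robot.get_obs();print(o["position"],np.round(o["q"],2),o["time_s"])
for n in("top","side"):
    p,dd=camera(n);np.savez(n+"7.npz",p=p,d=dd)
    crop(n,p,*( (150,100,200,200) if n=="top" else (180,20,200,200)),n+"7.png",3)
E
```

```text
False [0.3761694  0.63969103 0.41422422]
12.952235213358918 [1.25962636 1.8782162  5.17166937] [ 0.35644553 -0.39584234  0.42525662] 16.3917
12.671619236257786 [ 0.40374425 -0.34696912 -2.96874348] [ 1.26419253  0.04880255 -0.07375739] 17.4417
[557.35108679 150.54942896 298.02130576] [-0.74  0.3   0.52  1.67 -0.16  1.22 -0.13] 18.3083
```

View pics/side7.png

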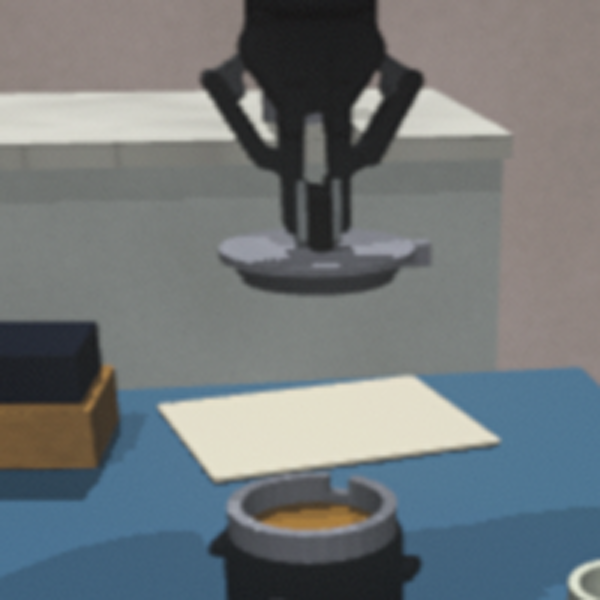

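View pics/top7.png

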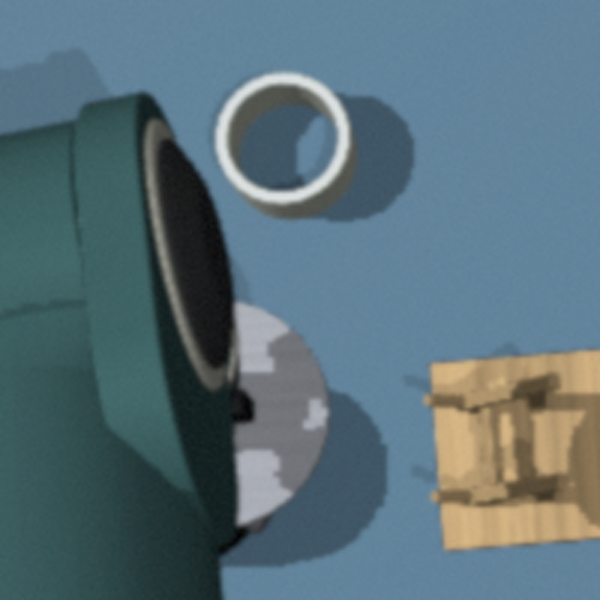

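```bash
python3 - <<'E'
from poses import *
p=np.load("top7.npz")["p"];crop("top",p,220,190,50,100,"top7z.png",6)
p=np.load("side7.npz")["p"];crop("side",p,245,90,90,40,"side7z.png",8)
o=robot.get_obs();P=o["position"];R=o["eef_rot"];
c=P+R[:,2]*7
A=np.linspace(0,6.28,200)
for n,u0,v0,k in(("top",220,190,6),("side",245,90,8)):
    im=cv2.imread(f"pics/{n}7z.png")
    for h,r in((4,60),(10,60)) if n=="side" else ((4,60),):
        q=np.array([((proj(n,P+R[:,2]*h+r*(np.cos(a)*R[:,0]+np.sin(a)*R[:,1]))-[u0,v0]+.5)*k-.5) for a in A])
        cv2.polylines(im,[np.round(q).astype(int)],True,(0,0,255),1,cv2.LINE_AA)
    cv2.imwrite(f"pics/{n}7o.png",im)
print(np.round(R,3))
E
```

```text
[[-0.049  0.999 -0.002]
 [ 0.999  0.049 -0.002]
 [-0.002 -0.002 -1.   ]]
```

View pics/top7o.png

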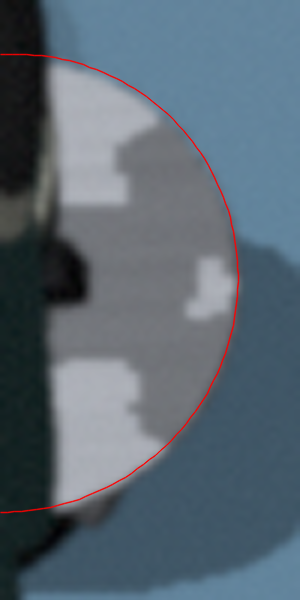

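View pics/side7o.png

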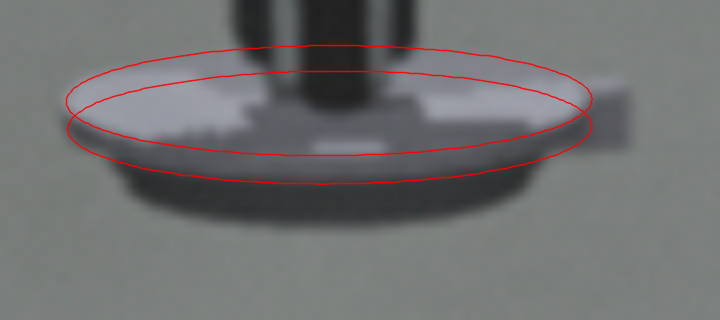

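```bash
python3 - <<'E'
from poses import *
for f in("top7","side7"):
    z=np.load(f+".npz");C=cloud(f[:-1],z["d"])
    X=C.reshape(-1,3);P=np.array([557.35,150.55,298]);r=np.hypot(X[:,0]-P[0],X[:,1]-P[1])
    m=(r<57)&(r>25)&(abs(X[:,2]-294)<12)
    k,res,*_=np.linalg.lstsq(np.c_[X[m,:2]-P[:2],np.ones(m.sum())],X[m,2],rcond=None);print(f,m.sum(),k,np.std(X[m,2]-np.c_[X[m,:2]-P[:2],np.ones(m.sum())]@k))
# table plane tilt in top depth for bias
z=np.load("top7.npz");C=cloud("top",z["d"])[60:140,300:420].reshape(-1,3);print(np.linalg.lstsq(np.c_[C[:,:2],np.ones(len(C))],C[:,2],rcond=None)[0])
p=np.load("side7.npz")["p"]
P,R=robot.get_obs()["position"],robot.get_obs()["eef_rot"]
im=cv2.imread("pics/side7z.png");A=np.linspace(0,6.28,200)
for h,r in((4,60),(10,50),(18,50),(23,47)):
    q=np.array([((proj("side",P+R[:,2]*h+r*(np.cos(a)*R[:,0]+np.sin(a)*R[:,1]))-[245,90]+.5)*8-.5) for a in A]);print(h,q.min(0),q.max(0))
E
```

```text
top7 1350 [ 1.19753501e-03 -1.14290938e-02  2.94216232e+02] 1.4365375979911728
side7 591 [8.49044704e-03 6.36247642e-02 2.93396067e+02] 3.990294650021484
[-1.65379001e+00  4.19952924e-02  1.44744417e+03]
4 [65.61881967 45.1999367 ] [591.50084846 155.19447791]
10 [111.51766436  78.91492328] [547.97955782 172.94729726]
18 [113.56373977 112.72592516] [548.0249937  210.01084278]
23 [127.96796679 136.40283453] [535.12319163 229.70213365]
```

```bash
python3 - <<'E'
from poses import *
p=np.load("top0.npz")["p"];crop("top",p,160,220,34,34,"n_t.png",17)
p=np.load("side6.npz")["p"];crop("side",p,250,165,70,50,"n_s.png",11)
E
```

```text
(no output)
```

View pics/n_t.png

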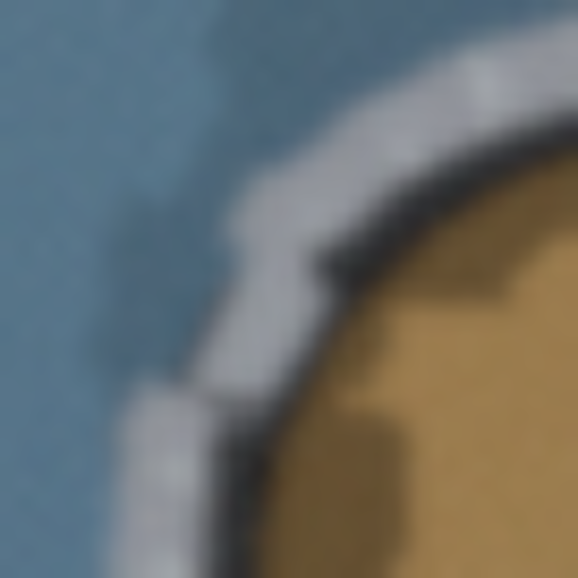

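View pics/n_s.png

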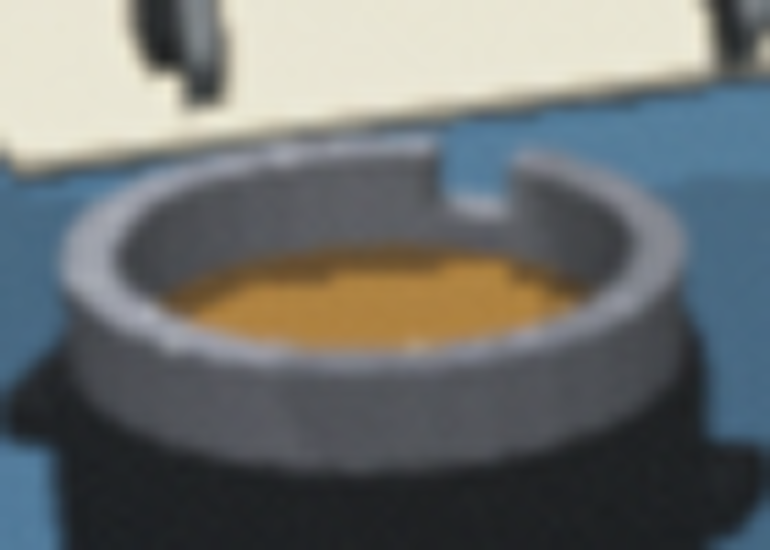

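```bash
python3 - <<'E'
from poses import *
def ang(n,z,u0,v0,k,u,v):
    w=px(n,z,u0+(u+.5)/k-.5,v0+(v+.5)/k-.5)-PO;return np.round([np.degrees(np.arctan2(w[1],w[0])),np.hypot(w[0],w[1])],1)
for q in((228,220),(320,265),(130,378),(215,402)):print("top",ang("top",95,160,220,17,*q))
print("floor",ang("top",83,160,220,17,262,318))
for q in((438,138),(440,160),(513,150),(510,170)):print("side",ang("side",95,250,165,11,*q))
# rim circle side: extents
A=np.linspace(0,6.28,300)
for r in(62,52):
    q=np.array([((proj("side",PO+r*np.array([np.cos(a),np.sin(a),0]))-[250,165]+.5)*11-.5) for a in A]);print(r,q.min(0),q.max(0))
E
```

```text
top [51.4 63.7]
top [48.8 52.2]
top [70.  64.6]
top [69.5 54.5]
floor [58.5 57.7]
side [70.  61.2]
side [66.2 48.9]
side [53.4 59.5]
side [47.7 49.3]
62 [ 58.42832907 135.13206068] [681.51083947 368.51678028]
52 [109.18773825 152.16080974] [631.55119253 347.73246445]
```

```bash
cat >> poses.py <<'E'
PC=np.array([556.2,232.7,95.])
def dn(a): return tool(-Z,fr(np.radians(a))[0])
E
python3 - <<'E'
from poses import *
robot.move_ptp(list(PC+[0,0,75]),dn(25));robot.sleep(.1)
o=robot.get_obs();print(o["position"],np.round(o["q"],2),o["contact_force"],o["time_s"])
robot.movel(list(PC+[0,0,30]),feed=100)
robot.sleep(.1)
for n in("top","side"):
    p,dd=camera(n);np.savez(n+"8.npz",p=p,d=dd)
crop("side",p,240,140,100,75,"side8.png",8)
hit=robot.movel(list(PC+[0,0,14]),feed=25,contact_N=3)
robot.sleep(.3);o=robot.get_obs();print(hit,o["position"]-PC,o["contact_force"],o["wrist_torque"],o["time_s"])
p,dd=camera("side");np.savez("side9.npz",p=p,d=dd);crop("side",p,240,140,100,75,"side9.png",8)
E
```

```text
[557.50179384 231.68103542 171.93425257] [-0.75  0.46  0.4   1.74 -0.21  0.98  0.16] [-0.19155486  0.43191724 -2.82745668] 19.175
True [-5.31566251e-03  2.97558838e-02  1.62146610e+01] [3.30340545 1.05460077 3.05765453] [ 5.02816033e-01 -1.17617346e+00  2.24151177e-04] 20.8167
```

View pics/side8.png

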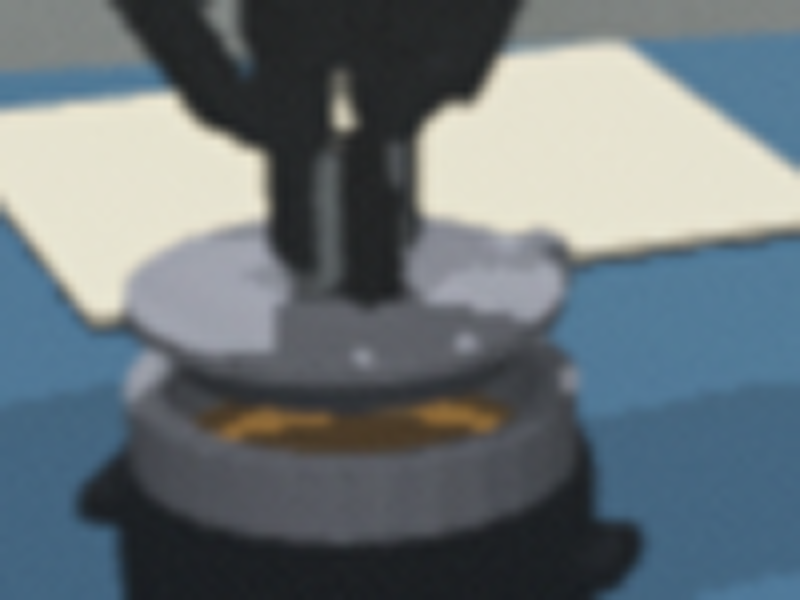

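View pics/side9.png

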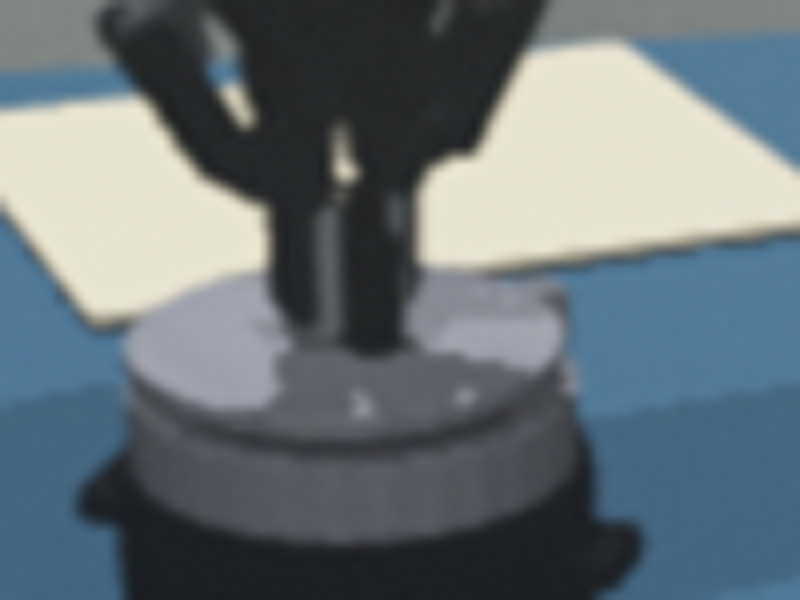

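```bash
cat > ov9.py <<'E'
from poses import *
import sys
def ov(f,P,R,off,pc,name):
    p=np.load(f+".npz")["p"]
    u0,v0,w,h,k=265,170,58,42,13
    im=cv2.resize(p[v0:v0+h,u0:u0+w,::-1],None,fx=k,fy=k,interpolation=cv2.INTER_CUBIC);A=np.linspace(0,6.28,300)
    for c,r,col in((P+R[:,2]*(off-3),60,(0,0,255)),(P+R[:,2]*(off+3),60,(0,0,255)),(pc,62,(0,255,0)),(pc-[0,0,95],67,(255,0,0))):
        q=np.array([((proj("side",c+r*np.array([np.cos(a),np.sin(a),0]))-[u0,v0]+.5)*k-.5) for a in A])
        cv2.polylines(im,[np.round(q).astype(int)],True,col,1,cv2.LINE_AA)
    cv2.imwrite("pics/"+name,im)
E
python3 - <<'E'
from ov9 import *
o=robot.get_obs();ov("side9",o["position"],o["eef_rot"],7,PC,"o9.png");print(np.round(o["eef_rot"],3))
E
```

```text
[[-0.423  0.906 -0.   ]
 [ 0.906  0.423 -0.   ]
 [-0.    -0.    -1.   ]]
```

View pics/o9.png

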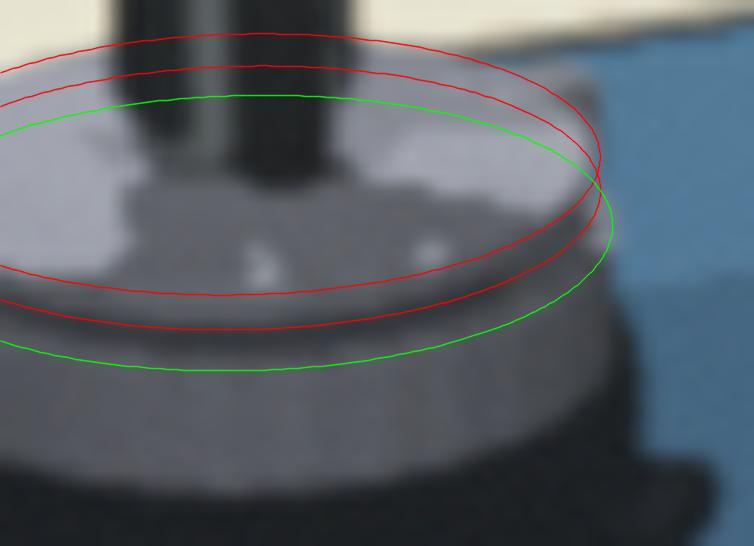

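```bash
sed -i 's/u0,v0,w,h,k=.*/u0,v0,w,h,k=252,168,66,46,12/' ov9.py; python3 - <<'E'
from ov9 import *
o=robot.get_obs();ov("side9",o["position"],o["eef_rot"],7,PC,"o9.png")
E
```

```text
(no output)
```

View pics/o9.png

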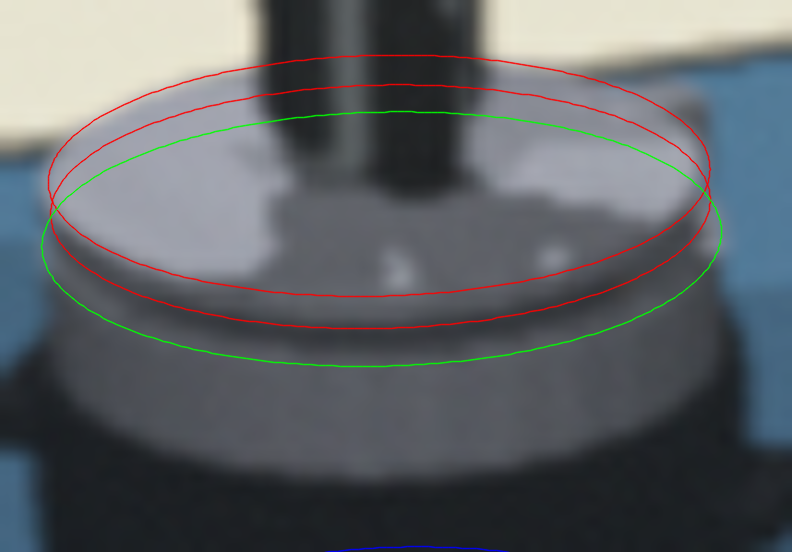

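```bash
python3 - <<'E'
from poses import *
def st(t):
    o=robot.get_obs();print(t,np.round(o["position"]-PC,2),np.round(o["contact_force"],2),np.round(o["wrist_torque"],2),round(o["time_s"],2));return o["position"]
p=st("0")
for k in range(2):
    robot.movel(list(PC+[.8*(k+1),.3*(k+1),p[2]-95]),feed=10);robot.sleep(.15);st(k)
h=robot.movel(list(PC+[1.6,.6,p[2]-95-4]),feed=10,contact_N=3);robot.sleep(.15);st(h)
p,dd=camera("side");np.savez("side10.npz",p=p,d=dd)
from ov9 import *
o=robot.get_obs();ov("side10",o["position"],o["eef_rot"],7,PC,"o10.png")
E
```

```text
0 [-0.04  0.07 16.22] [4.11 1.6  3.82] [ 0.54 -1.27  0.02] 20.87
0 [ 0.11  0.05 16.29] [-6.31 -3.22 10.3 ] [-0.05  0.64  0.01] 21.32
1 [ 0.48  0.16 16.26] [-9.63 -3.03 14.33] [-0.36  1.44  0.09] 21.72
True [ 0.43  0.16 16.29] [-4.72 -1.01 10.86] [0.01 0.38 0.03] 22.07
```

View pics/o10.png

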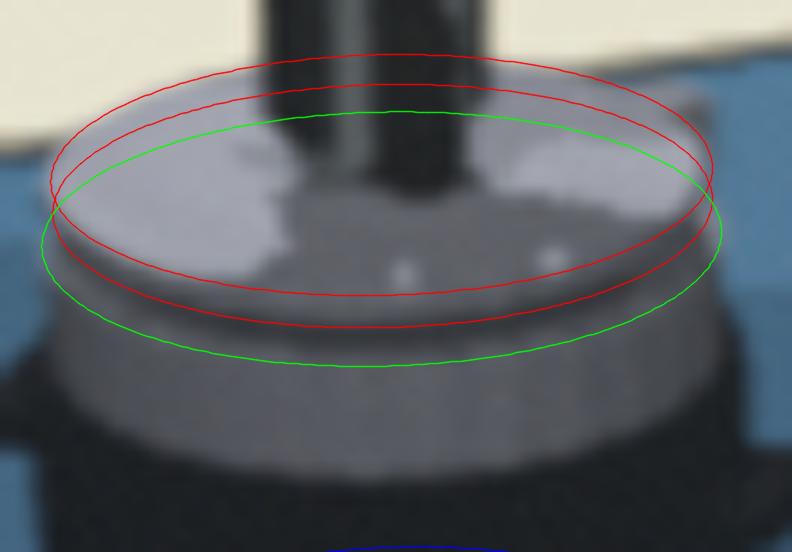

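```bash
cat > st.py <<'E'
from poses import *
def st(t=""):
    o=robot.get_obs();print(t,np.round(o["position"]-PC,2),np.round(o["contact_force"],2),np.round(o["wrist_torque"],2),round(o["time_s"],2));return o["position"]
E
python3 - <<'E'
from st import *
robot.movel(list(PC+[.8,.2,19.5]),feed=15);robot.sleep(.2);st("lift")
for z in(18.5,17.5,17,16.5,16):
    robot.movel(list(PC+[.8,.2,z]),feed=10);robot.sleep(.1);st(z)
E
```

```text
lift [ 0.64  0.14 19.29] [-0.73 -0.57 -2.78] [0.04 0.02 0.  ] 22.7
18.5 [ 0.8   0.16 18.45] [-0.09 -0.36 -2.75] [-0.05 -0.01 -0.  ] 23.05
17.5 [ 0.82  0.19 17.51] [ 0.04  0.44 -2.92] [-0.01  0.02 -0.01] 23.4
17 [ 0.8   0.2  16.99] [ 0.26 -0.59 -3.35] [ 0.01 -0.01 -0.01] 23.75
16.5 [ 0.84  0.22 16.61] [-1.04 -0.77  0.56] [-0.06  0.07  0.04] 24.1
16 [ 0.8   0.19 16.4 ] [-4.51 -2.49  6.78] [-0.24  0.66  0.01] 24.45
```

```bash
python3 - <<'E'
from st import *
C=[.8,.2]
robot.movel(list(PC+[*C,16.2]),feed=10);robot.sleep(.5);st("rest")
try:
    robot.movel(list(PC+[*C,16.2]),frame=dn(33),feed=20)
    robot.sleep(.1);st(33)
    for a in(41,48,53):
        robot.movel(list(PC+[*C,16.0]),frame=dn(a),feed=20);robot.sleep(.1);st(a)
except Exception as e: print(repr(e))
print(np.round(robot.get_obs()["q"],2),robot.get_obs()["finger_gap"])
p,dd=camera("side");np.savez("side11.npz",p=p,d=dd);crop("side",p,252,160,80,60,"side11.png",10)
E
```

```text
rest [ 0.82  0.2  16.45] [-3.62 -2.13  6.55] [-0.29  0.59  0.07] 25.2
33 [ 0.84  0.51 16.3 ] [-1.32  1.55  3.46] [0.49 0.05 0.08] 25.59
41 [ 0.96  0.38 16.22] [-0.02 -0.21  5.11] [ 0.22 -0.37 -0.01] 25.98
48 [ 0.77  0.36 16.1 ] [-0.38 -0.66  7.25] [ 0.24 -0.25 -0.01] 26.36
53 [ 0.76  0.32 16.07] [ 0.61 -1.4   6.59] [ 0.15 -0.46 -0.07] 26.71
[-0.64  0.53  0.25  1.77 -0.17  0.86  0.61] 13.172498486595083
```

View pics/side11.png

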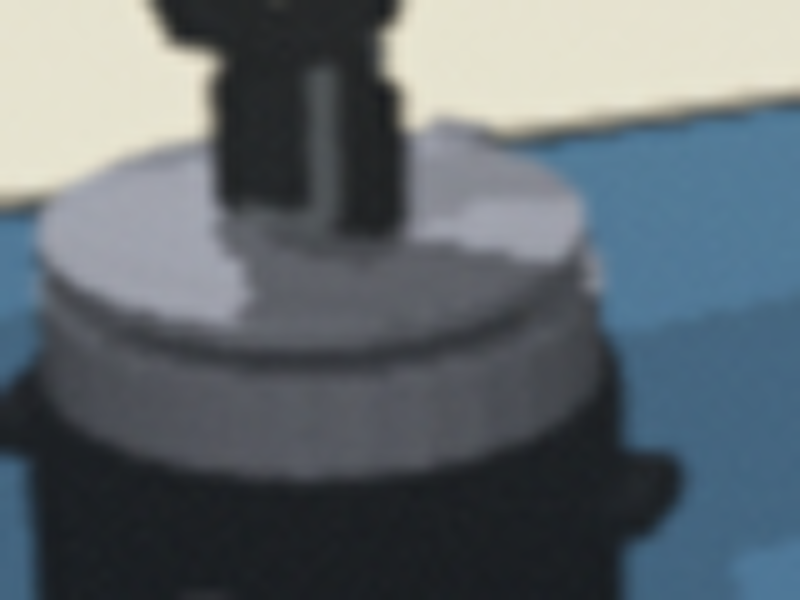

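```bash
python3 - <<'E'
from st import *
C=[2.2,.3]
for a in(56,58,60,62,64):
    robot.movel(list(PC+[*C,15.6]),frame=dn(a),feed=15);robot.sleep(.15);p=st(a)
    if p[2]-95<15.7 and 0: break
    h=robot.movel(list(PC+[*C,11]),feed=20,contact_N=8);robot.sleep(.1);p=st(("press",h))
    if p[2]-95<13.5: break
p,dd=camera("side");np.savez("side12.npz",p=p,d=dd);crop("side",p,252,160,80,60,"side12.png",10)
E
```

```text
56 [ 2.54 -0.23 15.97] [-0.24 -4.71  8.84] [-0.58 -0.59 -0.22] 27.16
('press', True) [ 2.85 -0.56 15.61] [-6.06 -4.1  16.59] [0.13 0.8  0.19] 27.47
58 [ 2.26  0.3  15.85] [-0.15 -2.35  7.97] [-0.06 -0.33 -0.04] 27.87
('press', True) [ 2.58  0.04 15.41] [-6.08 -2.89 16.63] [0.16 0.77 0.17] 28.18
60 [ 1.63  0.25 15.  ] [ 0.43 -0.38 -2.69] [ 0.03 -0.01  0.01] 28.57
('press', False) [ 2.02  0.3  10.86] [-0.97  1.03 -3.21] [-0.02  0.32  0.08] 29.06
```

View pics/side12.png

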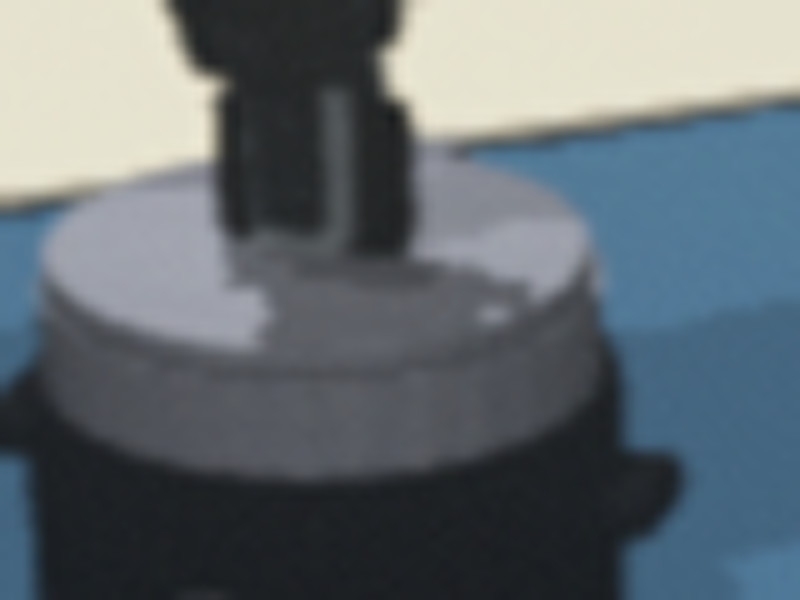

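```bash
python3 - <<'E'
from st import *
C=[2.0,.3]
h=robot.movel(list(PC+[*C,6]),feed=15,contact_N=8);robot.sleep(.2);st(h)
p,dd=camera("side");np.savez("side13.npz",p=p,d=dd);crop("side",p,252,160,80,60,"side13.png",10)
E
```

```text
True [2.32 0.55 8.63] [-1.86 -0.28  9.21] [-0.28  0.51  0.12] 29.59
```

View pics/side13.png

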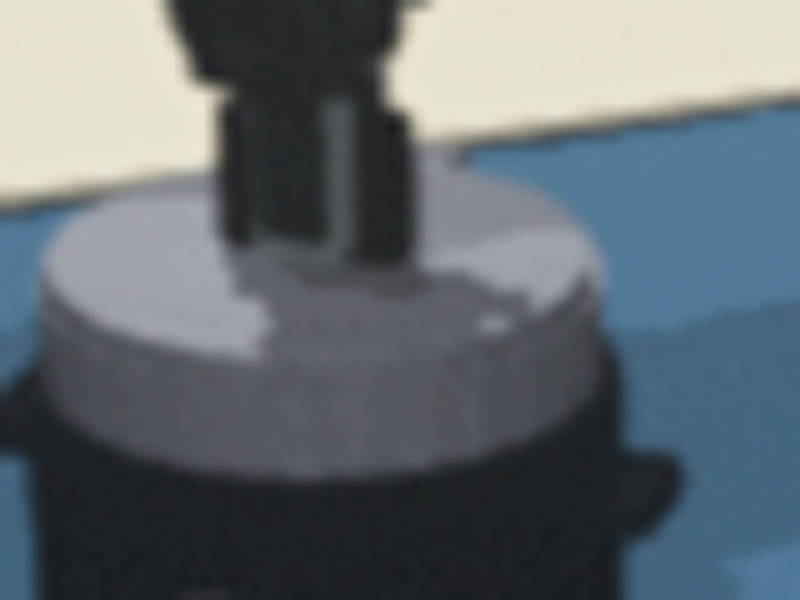

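```bash
python3 - <<'E'
from st import *
p=st();robot.movel([p[0],p[1],p[2]],feed=10);robot.sleep(.4);st("hold")
robot.let_go();robot.sleep(.3);p=st("open")
robot.movel([p[0],p[1],p[2]+150],feed=120);st("up")
robot.move_ptp([430,60,330],dn(60));robot.sleep(.3);st("away")
for n in("top","side"):
    p,dd=camera(n);np.savez(n+"14.npz",p=p,d=dd);cv2.imwrite(f"pics/{n}14f.png",p[:,:,::-1])
crop("side",p,252,160,80,60,"side14.png",10)
crop("top",np.load("top14.npz")["p"],150,200,100,100,"top14.png",6)
d=np.load("top14.npz")["d"];X=cloud("top",d).reshape(-1,3);r=np.hypot(X[:,0]-PC[0],X[:,1]-PC[1])
m=(r<55)&(r>28)&(abs(X[:,2]-101)<15);A=np.c_[X[m,:2]-PC[:2],np.ones(m.sum())];print(np.linalg.lstsq(A,X[m,2],rcond=None)[0],m.sum())
E
```

```text
[2.32 0.56 8.61] [-1.83 -0.93  7.56] [-0.21  0.52  0.09] 29.64
hold [2.38 0.6  8.69] [-2.54  0.33  3.19] [-0.03  0.67  0.1 ] 30.31
open [2.35 0.55 8.63] [-0.71 -0.04 -0.39] [-0.03  0.02 -0.01] 31.31
up [  2.04   0.43 157.87] [-0.17 -0.6   0.32] [ 0.03 -0.02  0.04] 32.71
away [-125.98 -172.3   234.56] [0.17 0.41 0.03] [ 0.   -0.03  0.01] 33.92
[-2.86620076e-03 -5.69420860e-04  1.00110005e+02] 1700
```

View pics/side14.png

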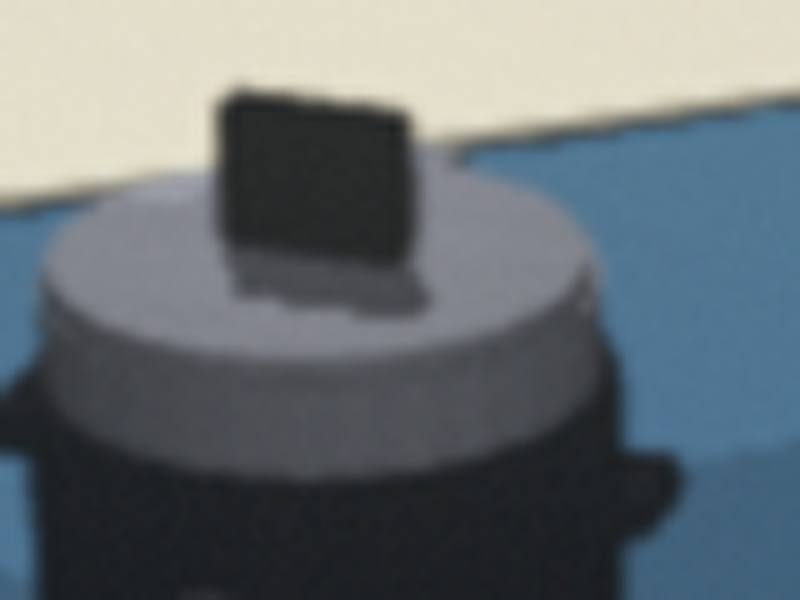

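View pics/top14.png

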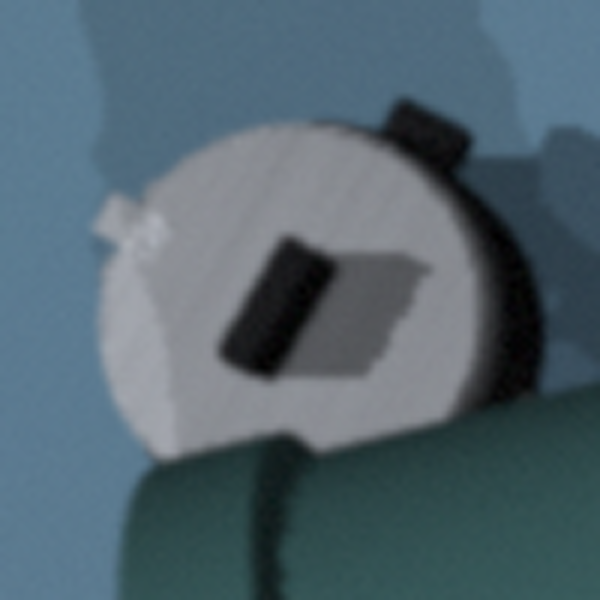

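View pics/top14f.png

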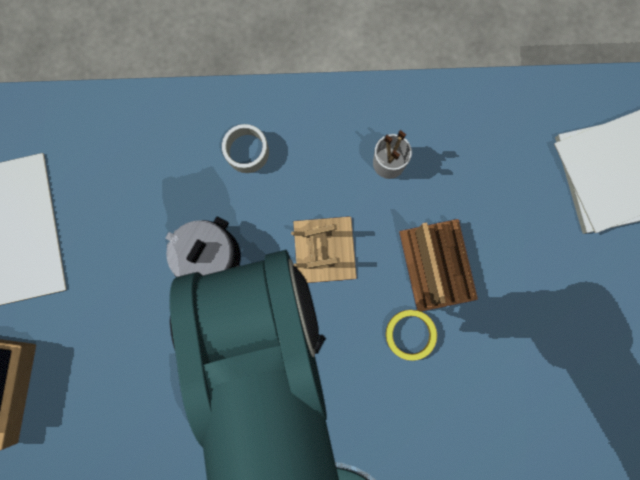

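View pics/side14f.png

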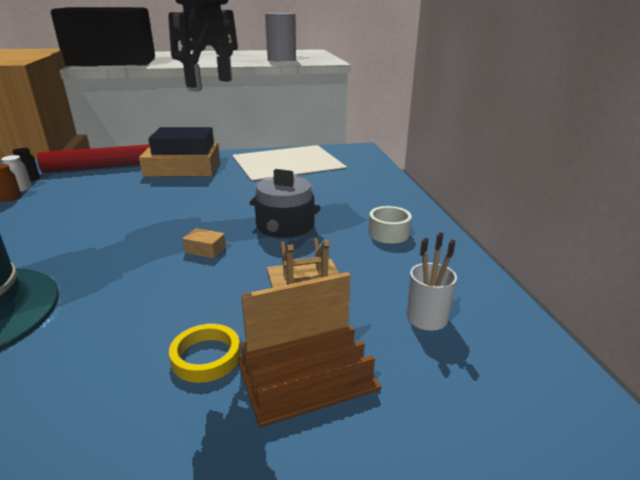

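The side view shows the lid on the pot with its bar at (284,178). The carton at (204,243), tape rolls at (205,352) and (390,224), and jar at (430,295) look unmoved.

```bash
python3 -c "
from workcell import ticket
ticket.close_job()"
```

```text
the job is handed in; nothing more can be done
```

The lid is on the pot with its key in the notch, lying flat, and I have handed the job in after about 34 s of robot time. No verdict came back.

- **What I did:** I pinched the lid at its top edge in the rack and laid it on the sloping rest. From there I took it by the finger bar and set it on the rim with the key about 35° (roughly 36 mm) from the notch. After a short rest I turned it to about 60°. There the key dropped in, and I pressed the lid home and let go.
- **Last checks:** The tool went down about 8 mm from the on-rim height, which is the full drop. A plane fitted to the lid's top showed about 0.003 rad of tilt at the expected height. Pictures showed the key in the notch and all four bystanders upright where they were. The carton could only be checked in the side view, because the arm hid it in the top view. The force on the tool was about zero after I moved it away.
- **What disagreed:** The two cameras differed by up to 2 mm. On the rim, the side view put the lid about 2 mm off centre towards −x, so I shifted it before the key dropped in. The first touch on the rim showed about 3 N of sideways force, and I lifted the lid and set it down again before turning.

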